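# Count three transfer balls into a kit tray by tipping a tub

### The job

The yellow tub with the five white ceramic balls sits nested in an empty one. Lift it straight up by its rim without taking the empty tub along, stand it on clear bench and let go; then take it afresh so that your wrist can tip it, tip it endways, slowly, over the blue kit tray until exactly three balls (about 110 g each) have dropped in, and stand it back upright on the bench with the other two still inside. Pour only, never touch the balls, and leave everything else where it is.

Things in the scene. Friction and masses are not known exactly. Their poses are not given: they have to be found in the camera images.
- full_tub_grip (a point): Yellow tub with the balls, 148 long (own x) x 66 wide (own y) x 71.5 high, both ends alike. Point: midway along and across, 57.5 above its underside, 14 below the rim. The top 28 mm of both long sides is an upright ribbed grip band (66 over all, take it across y); below, it narrows to 46. Flat underside, stands by itself. 0.13 to 0.21 kg without balls. The end balls stand 15 above the rim.
- empty_tub_grip (a point): Same point of the empty, equal tub under it (0.3 kg), loose on the bench at the right. Nested, the full tub's grip band rests on the empty one's rim, so it sits 28 mm higher, its own band all exposed; 1.5 mm play at each side. It comes off straight up after 44 mm. Clear bench to stand the full tub on lies between stack and tray, about x 0.455, its centre 160 mm to the right (-y) of the tray's.
- tray_centre (a point): Blue open square kit tray at the left, 116 x 116 x 50 high, wall and floor 4 thick, 0.6 kg, loose. Point: its middle, 25 above the bench. Axes along its sides. Behind the bench a shelf board overhangs at 0.226 to 0.25 height; its edge runs from x 0.65 at y -0.2 to x 0.54 at y 0.2: keep the wrist clear of it.
- date_stamp: Bystander: hand stamp with a red handle, 30 x 52 x 80 high, origin under its centre.
- small_carton: Bystander: blue carton, 100 x 68 x 45 high, origin under its centre.
- tape_clear: Bystander: roll of clear tape lying flat, 96 across, 48 high, origin under its centre.
- ball_1_center (a point): Polished white ceramic ball, 38 across, 110 g; point at its centre. The five lie in a staggered row on the tub's rounded floor (inner radius 72, lowest 8 above its underside). Tipped slowly endways, they roll over the low rim one by one: at about 33, 44, 55, 68 and 80 degrees of tilt (somewhat less if shaken or hurried).
- ball_2_center (a point): Polished white ceramic ball, 38 across, 110 g; point at its centre. See ball_1.
- ball_3_center (a point): Polished white ceramic ball, 38 across, 110 g; point at its centre. See ball_1.
- ball_4_center (a point): Polished white ceramic ball, 38 across, 110 g; point at its centre. See ball_1.
- ball_5_center (a point): Polished white ceramic ball, 38 across, 110 g; point at its centre. See ball_1.
Things that resemble listed ones, but are neither listed nor needed, are in the scene too. What is shaped like the part that bears ball_3_center but black or orange is not meant.

How it is judged:
By the outcome, as a careful person would: the job done as asked, in the order asked, and still so for the second after the job is handed in, with the robot touching nothing.
It also fails if it takes over 69 s, if anything falls off the work surface, if the arm or the gripper's body presses on something with over 40 N, if the wrist force passes 120 N, or if a joint passes its speed limit or range.

### The arm

A 6-joint arm with a two-finger parallel gripper is mounted at the origin on the work surface; the furniture and walls round the work are solid. World frame = base frame: x ahead of the robot, y to its left, z up, the work surface at z = 0. Lengths are in m, angles in degrees, forces in N, time in s.
With the tool pointing down it reaches from about 0.3 to 0.775 m from the base axis. Payload 14.6 kg.
Tool frame: the origin (TCP) lies at the centre of the arm's flange, where the gripper is bolted on; the fingertips stand 173 mm ahead of it and the grasp point (between the pads) lies 155 mm ahead of it; z points along the fingers, x is the direction in which the jaws open and shut, and the axes are right-handed (so a half turn about z gives the same grasp; the last joint's range is limited). The gripper opens to 85 mm and grips with 20 to 120 N. Pads are 22 mm wide; open, the fingers measure 114 mm over their backs; the gripper's body (76 mm by 85 mm) begins 54 mm behind the grasp point. The pads swing forward as they close: fully open they stand 13 mm farther back than shut.
Start: joints at [-71.883, 17.183, 87.147, -0, 75.671, -3.816], TCP at [0.205, -0.51, 0.405] pointing down, gripper open.
Joint ranges: [-173.82, 173.82], [-45.26, 126.66], [13.44, 144.39], [-59.66, 239.66], [0, 175.72], [-146.38, 146.38]. Speed limits (degrees/s): [127.2, 127.2, 147.25, 180, 180, 180].

### API

Orientations are given as a 3x3 rotation matrix whose columns are the frame's x, y, z axes.
In Python, from workcell import monitor, vision, ticket gives the robot as it stands.
- The arm moves only by the tool jog_arm, never from a script. Its argument "moves" is one flat list of numbers, 6 for each row, row after row: the shift along the tool's x, y, z in units of 25 mm (1.0 is 25 mm), then the turn, a rotation vector about the tool's x, y, z in units of 6 degrees (1.0 is 6 degrees). A call has exactly 5 rows; each row shifts and turns the commanded pose from where the row before left it, along the tool's axes as they then stand; what a row does not reach is not made up. A row lasts 1/12 s, in which the tool goes at most 41.7 mm and 7.16 degrees, less where a joint would pass 70% of its speed; a pose out of reach is approached as far as the arm can. A call is refused whole if a number of a shift passes 1 or a number of a turn 1, either way. A call with a gripper value outside its range is refused whole. "gripper" is the opening, from -1 (shut) to 1 (fully open), set as the call begins (left out, the last holds). The fingers move at their own pace and stop on an object; "newtons" is the grip in N (left out, the last holds). Time passes only in rows, so rows that do not move let the fingers close, or fill a call up. It gives the time, the measured TCP pose, the force and the opening at its end, in the units of the state.
- monitor.state(): the state, without advancing time (a new reading comes with each control period).
- vision.capture(name): name is "scene" or "side" or "wrist"; returns a dict with "pixels" (480x640x3 uint8, blue, green, red), "depth" (480x640 float32, m along the optical axis (not along the pixel's ray), 0 where there is no reading), "vertical_fov" (degrees; the focal length in pixels is half the picture's height over the tangent of half this angle, whatever the lens; pixels are square), "cx", "cy" (the principal point, pixels), "eye" and "rotation" of the camera in the world; the wrist camera has in their place "tool_from_camera" (4x4, takes a point from camera to tool coordinates, whose origin is the TCP and whose axes are the tool frame's). Camera axes: x right, y down, z forward; pixel columns grow to the right and rows downward; lengths in m; the calibration is good to about 2 mm. A picture is of the moment at which its call begins: read the wrist's pose just before it.
- ticket.close_job(): hands the job in, once; it reports no verdict.
The state is a dict: "clock": time; "joint_pos": joint angles; "joint_velocities": joint speeds; "effort": joint torques, N m; "eef_pos": TCP position; "tcp_rot": TCP orientation; "ft_force": force on the tool from outside, world axes, zero at the start; "torque": the same for the moment, N m; "finger_gap": opening from 0.0 (shut) to 1.0 (fully open).
Only numpy, scipy, OpenCV 4.12 (cv2) and the standard library are available. Lean on these libraries where they do the work, as an engineer would, in place of code of your own. Each camera call takes 0.05 s, during which the arm holds its last target.

## Working session

There is one attempt and no reset: what is moved stays moved. The work goes in short steps, Python scripts to look and compute and a tool call to move; the robot and the scene stay as the last step left them, time stands still between calls to the robot, and variables do not carry over. Pictures are saved under pics/ and viewed, and the job is handed in when it is done.

Besides the shell and the picture viewer there is one more tool, called as a command line: name --argument value ..., lists and objects as JSON in quotes. jog_arm: Moves the arm, as the interface text tells. Its arguments: {"type":"object","properties":{"moves":{"type":"array","items":{"type":"number"}},"gripper":{"type":"number"},"newtons":{"type":"number"}},"required":["moves"]}

```bash
mkdir -p pics; ls; cat > h.py <<'E'
import numpy as np, cv2
from workcell import monitor, vision, ticket
def cap(n,save=None):
    s=monitor.state(); c=vision.capture(n)
    if save: cv2.imwrite('pics/'+save,c['pixels'])
    if n=='wrist':
        T=np.eye(4);T[:3,:3]=s['tcp_rot'];T[:3,3]=s['eef_pos']
        M=T@np.array(c['tool_from_camera'])
    else:
        M=np.eye(4);M[:3,:3]=c['rotation'];M[:3,3]=c['eye']
    f=240/np.tan(np.radians(c['vertical_fov'])/2)
    v,u=np.mgrid[:480,:640]; d=c['depth']
    P=np.stack([(u-c['cx'])/f*d,(v-c['cy'])/f*d,d],-1)@M[:3,:3].T+M[:3,3]
    P[d==0]=np.nan
    np.savez('last_'+n+'.npz',P=P,px=c['pixels'],M=M,f=f,cx=c['cx'],cy=c['cy'])
    return c['pixels'],P,M,f
E
python3 - <<'E'
from h import *
for n in('scene','side','wrist'):
    p,P,M,f=cap(n,n+'0.png'); print(n,M.round(3).tolist(),f)
s=monitor.state();print(s)
E
```

```text
pics
scene [[0.513, -0.392, 0.763, -0.43], [-0.858, -0.25, 0.449, -0.513], [0.015, -0.885, -0.465, 0.688], [0.0, 0.0, 0.0, 1.0]] 483.740734733433
side [[0.902, -0.269, 0.339, 0.255], [-0.432, -0.567, 0.701, -0.54], [0.004, -0.778, -0.628, 0.679], [0.0, 0.0, 0.0, 1.0]] 445.2421757428795
wrist [[0.373, -0.882, -0.288, 0.279], [-0.928, -0.355, -0.114, -0.48], [-0.001, 0.31, -0.951, 0.373], [0.0, 0.0, 0.0, 1.0]] 384.8309678141689
{'clock': 0.15, 'joint_pos': array([-7.18828304e+01,  1.72091859e+01,  8.71725967e+01,  8.02660204e-04,
        7.56700236e+01, -3.81553205e+00]), 'joint_velocities': array([-0.07750832, -0.0474584 , -0.17338427,  0.01569168,  0.08238785,
        0.1069137 ]), 'effort': array([ 2.58611639e-03, -5.43665206e+01, -3.61888146e+01,  8.81308551e-06,
        3.18684215e-03,  5.53128632e-05]), 'eef_pos': array([ 0.20542864, -0.51016982,  0.40423981]), 'tcp_rot': array([[ 3.73513942e-01, -9.27624527e-01, -2.68267220e-04],
       [-9.27624128e-01, -3.73514031e-01,  8.63581601e-04],
       [-9.01281045e-04, -7.37086226e-05, -9.99999591e-01]]), 'ft_force': array([ 0.2061045 , -0.55464932,  0.65639054]), 'torque': array([ 0.02875498,  0.02636431, -0.02808563]), 'finger_gap': 0.9994074917001045}
```

View pics/scene0.png

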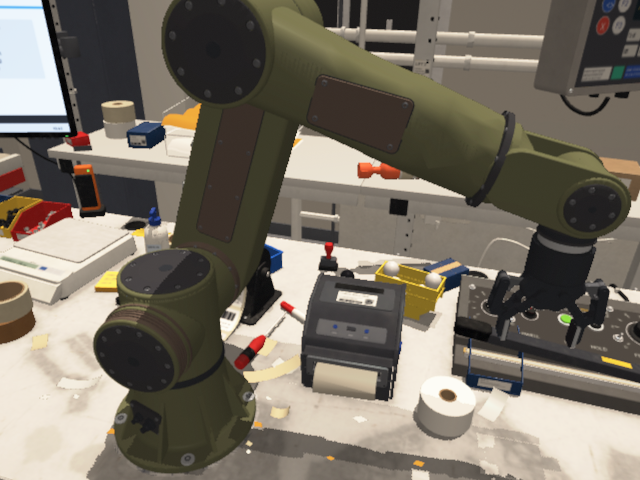

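View pics/side0.png

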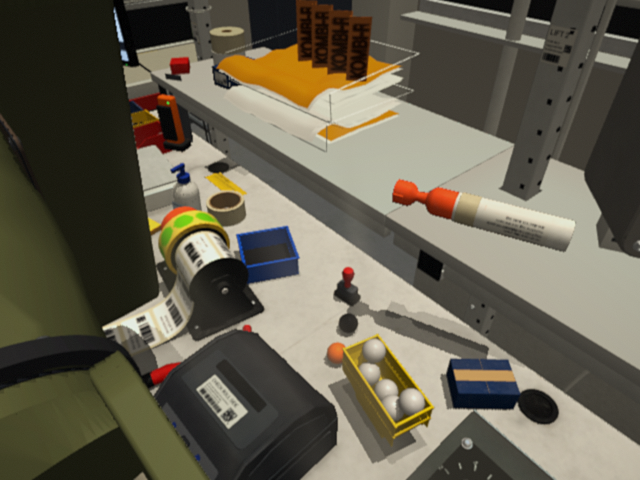

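The side view shows the yellow stack with five white balls at about (387,385) and the blue open tray at (268,252). The stamp is at (347,285) and the carton at (482,383). The decoy balls are orange (337,352) and black (348,323).

```bash
python3 - <<'E'
from h import *
L=np.load('last_side.npz');P=L['P'];px=L['px']
hsv=cv2.cvtColor(px,cv2.COLOR_BGR2HSV)
def rep(name,m,zr=None):
    q=P[m&np.isfinite(P[...,0])]
    if zr: q=q[(q[:,2]>zr[0])&(q[:,2]<zr[1])]
    print(name,len(q),'min',np.percentile(q,2,0).round(3),'max',np.percentile(q,98,0).round(3))
    return q
roi=np.zeros(px.shape[:2],bool);roi[320:450,330:440]=1
Y=roi&(abs(hsv[...,0].astype(int)-26)<8)&(hsv[...,1]>130)
q=rep('yellow',Y)
zt=np.percentile(q[:,2],98);print('rim z',zt)
t=q[q[:,2]>zt-0.006];r=cv2.minAreaRect((t[:,:2]*1000).astype(np.float32));print('rim rect',r, cv2.boxPoints(r))
roi=np.zeros(px.shape[:2],bool);roi[220:285,230:305]=1
B=roi&(hsv[...,0]>100)&(hsv[...,0]<130)&(hsv[...,1]>120)
q=rep('blue',B);t=q[q[:,2]>np.percentile(q[:,2],97)-0.008]
r=cv2.minAreaRect((t[:,:2]*1000).astype(np.float32));print('tray rim',r,cv2.boxPoints(r))
for n,(u,v) in dict(stamp=(347,285),handle=(347,271),black=(348,322),orange=(336,352),carton=(482,375),disk=(538,405),clearA=(300,310),c2=(310,350),grey=(420,328)).items(): print(n,P[v,u].round(3))
# balls
roi=np.zeros(px.shape[:2],bool);roi[330:420,350:430]=1
W=roi&(hsv[...,1]<50)&(hsv[...,2]>110)&(P[...,2]>0.05)
n,lab,st,ce=cv2.connectedComponentsWithStats(W.astype(np.uint8))
for i in range(1,n):
    if st[i,4]>60: print(st[i],P[lab==i].mean(0).round(3), P[lab==i][:,2].max())
cv2.imwrite('pics/c1.png',cv2.resize(px[200:460,220:560],None,fx=2.3,fy=2.3,interpolation=2))
E
```

```text
yellow 2974 min [ 0.473 -0.295  0.019] max [ 0.541 -0.149  0.1  ]
rim z 0.1000924239288375
rim rect ((507.8681640625, -221.43679809570312), (69.00707244873047, 151.13702392578125), 1.7251743078231812) [[ 471.10526 -146.94128]
 [ 475.6553  -298.00983]
 [ 544.6311  -295.9323 ]
 [ 540.08105 -144.86377]]
blue 1032 min [0.405 0.144 0.003] max [0.528 0.274 0.051]
tray rim ((461.1963806152344, 174.14529418945312), (194.3746337890625, 121.2778549194336), 79.254150390625) [[383.49997  89.96857]
 [502.65106  67.35596]
 [538.8928  258.32202]
 [419.7417  280.93463]]
stamp [0.576 0.03  0.04 ]
handle [0.576 0.032 0.077]
black [ 0.535 -0.054  0.034]
orange [ 0.484 -0.106  0.034]
carton [ 0.679 -0.258  0.043]
disk [ 0.753 -0.325 -0.001]
clearA [ 0.477  0.045 -0.003]
c2 [ 0.454 -0.057 -0.002]
grey [ 0.671 -0.102 -0.001]
[363 339  22  21 348] [ 0.514 -0.175  0.106] 0.11309469699897134
[360 362  20  21 292] [ 0.499 -0.193  0.079] 0.08642734616843051
[375 380  24  38 566] [ 0.505 -0.238  0.073] 0.0857095450610863
[401 389  23  24 431] [ 0.518 -0.276  0.107] 0.1148764812782943
```

View pics/c1.png

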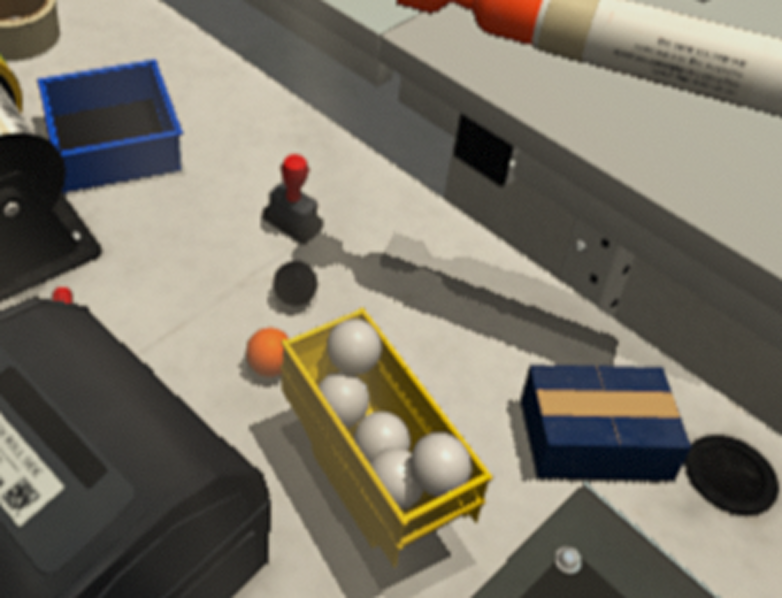

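The only white-ball tub is the yellow one on top of the stack, centred near (0.508,-0.221) with its long axis along y. I'll refine the tray position and map the obstacle heights.

```bash
python3 - <<'E'
from h import *
H={}
for n in('side','scene','wrist'):
    P=np.load('last_%s.npz'%n)['P'].reshape(-1,3);P=P[np.isfinite(P[:,0])]
    for x,y,z in P:
        if 0.2<x<0.66 and -0.4<y<0.34 and -0.02<z<0.3:
            k=(int(x//.02),int(y//.02));H[k]=max(H.get(k,-9),z)
print('rows x, cols y from .32 down')
print('      '+' '.join('%4d'%(j*20+10) for j in range(16,-20,-1)))
for i in range(32,9,-1): print('%4d: '%(i*20+10)+' '.join('%4d'%(1000*H[(i,j)]) if (i,j) in H else '   .' for j in range(16,-20,-1)))
L=np.load('last_side.npz');P=L['P'];px=L['px'];hsv=cv2.cvtColor(px,cv2.COLOR_BGR2HSV)
roi=np.zeros(px.shape[:2],bool);roi[220:285,232:302]=1
B=roi&(hsv[...,0]>100)&(hsv[...,0]<130)&(hsv[...,1]>150)
q=P[B];q=q[np.isfinite(q[:,0])];t=q[(q[:,2]>.044)&(q[:,2]<.056)&(q[:,1]>.13)]
print(len(t)); r=cv2.minAreaRect((t[:,:2]*1000).astype(np.float32));print(r,cv2.boxPoints(r))
for a in (0,5,10,90,95,100): print(a)if 0 else None
E
```

```text
rows x, cols y from .32 down
       330  310  290  270  250  230  210  190  170  150  130  110   90   70   50   30   10  -10  -30  -50  -70  -90 -110 -130 -150 -170 -190 -210 -230 -250 -270 -290 -310 -330 -350 -370
 650:  287  285  288  288  293  295  250  250  250  249  250  250  249  249  250  249  282  295  295  290  285  282  251  250  250  250  250  249  249  249   45   45    0    .    .    .
 630:  290  294  295  299  299  298  260  250  249  250  250  249  250  250  249  250  250  294  294  286  250  250  250  249  250  248  246    1   46   46   45    1    1    .    .   80
 610:    1  299  299  299  299  297  298  289  250  249  250  249  250  250  250  250  250  250  279  249  249  249  247  235    1    0    1    0    0    1   30    1   83   85   88   88
 590:  299  299  299  298  299  299  294  250  250  250  250  251  250  251  250  249  250  250  251  235    2    1    0    1    0    1    2    0    0    0    1    0   87   90   89   89
 570:  299  299  298  294  291  291  288  250  249  250  250  250  250  249  249  231   35    1    0    2    0    .    .    .    .    .    . 
[... 2890 characters left out ...]
   37   37   35   24    1    2   16  289  299    1    1    0  166  166  165  164  164  164  163  159  156  151  129    1   51   51
 230:    1    6    7    7    5    0    0    0   20   18   18   19   19   13    1  165  226  277  299    1    1    0  164  163  163  162  159  156  151  145  141  136  129    1   51   51
 210:    .    .    .    .    .    .    0    1    9   10    9   10   11    7    1    4  190  258  299  298    7   22  159  161  155  151  146  141  139  134  125  117  106    1   50   51
328
((466.6639404296875, 208.88494873046875), (123.13883972167969, 118.9936294555664), 80.5721206665039) [[397.8853  157.89311]
 [515.27167 138.40123]
 [535.44257 259.87677]
 [418.0562  279.36865]]
```

View pics/wrist0.png

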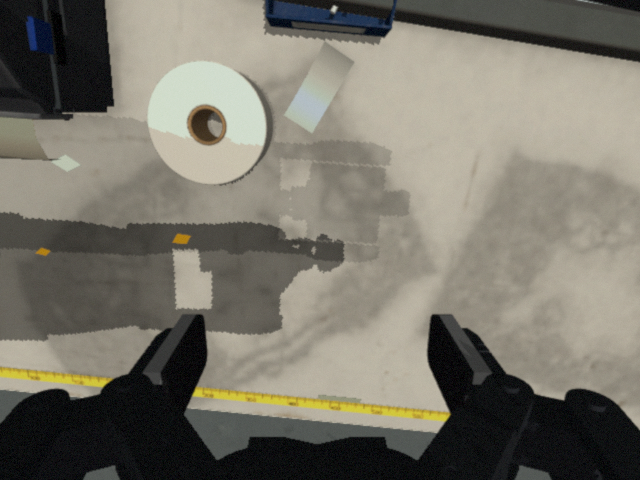

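The tray centre is at about (0.467,0.209), yawed about -9.5°. The clear spot at (0.455,0.049) is empty. The first move turns the tool so its x axis lies across the tub and goes above the stack for a closer look.

```bash
cat > plan.py <<'E'
from h import *
from scipy.spatial.transform import Rotation as Ro, Slerp
def pose(): 
    s=monitor.state(); return np.array(s['eef_pos']),np.array(s['tcp_rot'])
def Rt(yaw,tilt=0):
    # tool x at yaw, z down, tilt>0 : fingers point toward +y (about tool x)
    B=np.array([[1,0,0],[0,-1,0],[0,0,-1.]])
    # rotation about world-yawed x : +tilt turns -Z toward +Y
    return (Ro.from_euler('z',yaw,degrees=True)*Ro.from_euler('x',tilt,degrees=True)).as_matrix()@B
def plan(tp,tR,n,p=None,R=None):
    p0,R0=pose()
    if p is None:p,R=p0,R0
    sl=Slerp([0,1],Ro.from_matrix([R,tR]))
    rows=[];cp,cR=p.copy(),R.copy()
    for k in range(1,n+1):
        gp=p+(np.array(tp)-p)*k/n; gR=sl(k/n).as_matrix()
        d=np.round(cR.T@(gp-cp)/.025,2); w=np.round(np.degrees(Ro.from_matrix(cR.T@gR).as_rotvec())/6,2)
        cp=cp+cR@(d*.025); cR=cR@Ro.from_rotvec(np.radians(w*6)).as_matrix(); rows.append(np.r_[d,w]+0.0)
    for i in range(0,n,5): print([float(round(x,2)) for x in np.concatenate(rows[i:i+5])])
    print('max',np.abs(rows).max(),'end',cp.round(4),'err deg',np.degrees(Ro.from_matrix(cR.T@tR).magnitude()).round(2))
    return cp,cR
E
python3 - <<'E'
from plan import *
plan([0.508,-0.245,0.39],Rt(1.7),15)
print(vision.capture('wrist')['tool_from_camera'])
E
```

```text
[-0.35, -1.01, 0.04, 0.0, 0.0, -0.78, -0.28, -1.04, 0.04, 0.0, 0.0, -0.77, -0.18, -1.06, 0.04, 0.0, 0.0, -0.78, -0.1, -1.07, 0.03, 0.0, 0.0, -0.77, -0.01, -1.07, 0.04, 0.0, 0.0, -0.78]
[0.07, -1.07, 0.04, 0.0, 0.0, -0.77, 0.16, -1.06, 0.04, 0.0, 0.0, -0.78, 0.25, -1.04, 0.04, 0.0, 0.0, -0.77, 0.33, -1.03, 0.04, 0.0, 0.0, -0.78, 0.41, -0.99, 0.03, -0.01, 0.0, -0.77]
[0.49, -0.95, 0.04, 0.0, 0.0, -0.78, 0.57, -0.91, 0.04, 0.0, 0.0, -0.77, 0.63, -0.86, 0.04, 0.0, 0.01, -0.78, 0.71, -0.81, 0.03, 0.0, 0.0, -0.77, 0.77, -0.75, 0.04, 0.0, 0.0, -0.78]
max 1.07 end [ 0.508 -0.245  0.39 ] err deg 0.03
[[ 9.99999887e-01 -3.34285824e-04 -3.37364661e-04 -7.45728256e-04]
 [ 4.22393887e-04  9.50746353e-01  3.09969667e-01 -7.96542869e-02]
 [ 2.17129756e-04 -3.09969775e-01  9.50746387e-01  3.13609279e-02]
 [ 0.00000000e+00  0.00000000e+00  0.00000000e+00  1.00000000e+00]]
```

jog_arm --moves '[-0.35,-1,0,0,0,-0.78,-0.28,-1,0,0,0,-0.78,-0.18,-1,0,0,0,-0.78,-0.1,-1,0,0,0,-0.78,0,-1,0,0,0,-0.78]' --gripper 1 --newtons 60

```text
clock: 0.62
eef_pos: [0.3021, -0.4245, 0.4046]
tcp_rot: [[0.714, -0.7, -0.0], [-0.7, -0.714, 0.0], [-0.0, -0.0, -1.0]]
ft_force: [-0.4, -0.8, -0.7]
finger_gap: 1.0
```

jog_arm --moves '[0.07,-1,0,0,0,-0.78,0.16,-1,0,0,0,-0.78,0.25,-1,0,0,0,-0.78,0.33,-1,0,0,0,-0.78,0.41,-1,0,0,0,-0.78]'

```text
clock: 1.03
eef_pos: [0.3996, -0.3393, 0.4046]
tcp_rot: [[0.933, -0.359, -0.0], [-0.359, -0.933, 0.0], [-0.0, -0.0, -1.0]]
ft_force: [-0.6, -0.3, -0.2]
finger_gap: 0.996
```

jog_arm --moves '[0.5,-0.95,0,0,0,-0.78,0.57,-0.9,0,0,0,-0.78,0.63,-0.86,0,0,0,-0.78,0.7,-0.8,0,0,0,-0.78,0.77,-0.75,0,0,0,-0.78]'

```text
clock: 1.45
eef_pos: [0.4998, -0.2508, 0.4046]
tcp_rot: [[0.999, 0.041, -0.0], [0.041, -0.999, 0.0], [-0.0, -0.0, -1.0]]
ft_force: [0.6, -0.5, 0.5]
finger_gap: 1.001
```

```bash
python3 - <<'E'
from plan import *
p,P,M,f=cap('wrist','wrist1.png');s=monitor.state()
print(s['clock'],s['eef_pos'],s['joint_pos'].round(1),Ro.from_matrix(s['tcp_rot']).as_matrix().round(3))
hsv=cv2.cvtColor(p,cv2.COLOR_BGR2HSV)
Y=(abs(hsv[...,0].astype(int)-26)<8)&(hsv[...,1]>110)&np.isfinite(P[...,0])
q=P[Y];q=q[(q[:,1]>-.34)&(q[:,1]<-.1)&(q[:,0]>.44)&(q[:,0]<.58)]
print(len(q))
for lo,hi in((.094,.104),(.066,.077)):
    t=q[(q[:,2]>lo)&(q[:,2]<hi)];r=cv2.minAreaRect((t[:,:2]*1000).astype(np.float32));print(len(t),np.median(t[:,2]),r)
E
```

```text
1.5 [ 0.50221308 -0.24821308  0.40445061] [-30.1  18.5  85.5   0.1  76.  -32.9] [[ 0.999  0.05   0.001]
 [ 0.05  -0.999  0.001]
 [ 0.001 -0.001 -1.   ]]
10673
3681 0.09966567589001657 ((507.6790466308594, -220.90866088867188), (67.92518615722656, 151.0009002685547), 1.7263857126235962)
2545 0.0730722702409406 ((507.6478576660156, -221.23760986328125), (61.58134841918945, 131.5685577392578), 1.6146643161773682)
```

View pics/wrist1.png

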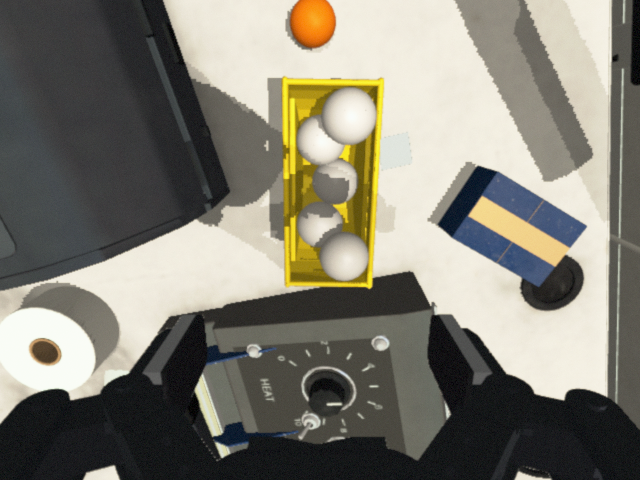

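Both cameras agree on the tub: centre (0.5077,-0.221), yaw 1.7°, rim at 0.0995. The five white balls lie at (349,115), (320,140), (335,182), (319,224) and (344,257), and the only decoy nearby is the orange ball at (313,20). Next I descend.

```bash
python3 - <<'E'
from plan import *
print(*pose())
a,b=plan([0.5077,-0.221,0.285],Rt(1.7),5)
plan([0.5077,-0.221,0.241],Rt(1.7),5,a,b)
E
```

```text
[ 0.50221308 -0.24821308  0.40445061] [[ 9.98757954e-01  4.98218764e-02  5.74709664e-04]
 [ 4.98213196e-02 -9.98757699e-01  9.45547107e-04]
 [ 6.21104633e-04 -9.15739900e-04 -9.99999388e-01]]
[0.05, -0.21, 0.96, 0.0, 0.0, 0.04, 0.06, -0.22, 0.95, 0.0, 0.0, 0.04, 0.05, -0.21, 0.96, -0.01, 0.0, 0.04, 0.05, -0.22, 0.95, 0.0, 0.0, 0.03, 0.05, -0.22, 0.96, 0.0, -0.01, 0.04]
max 0.96 end [ 0.5077 -0.2209  0.285 ] err deg 0.03
[0.0, 0.0, 0.35, 0.0, 0.0, 0.0, 0.0, 0.0, 0.35, 0.0, 0.0, 0.0, 0.0, 0.0, 0.36, 0.0, 0.0, 0.0, 0.0, 0.0, 0.35, 0.0, 0.0, 0.0, 0.0, 0.0, 0.35, 0.0, 0.0, 0.0]
max 0.36 end [ 0.5076 -0.2209  0.241 ] err deg 0.03
```

jog_arm --moves '[0.05,-0.21,0.96,0,0,0.04,0.05,-0.21,0.96,0,0,0.04,0.05,-0.21,0.96,0,0,0.04,0.05,-0.21,0.96,0,0,0.04,0.05,-0.21,0.9,0,0,0.04]'

```text
clock: 1.92
eef_pos: [0.5043, -0.225, 0.2848]
tcp_rot: [[1.0, 0.016, -0.001], [0.016, -1.0, 0.0], [-0.001, -0.0, -1.0]]
ft_force: [0.1, -0.3, 0.2]
finger_gap: 1.001
```

jog_arm --moves '[0,0,0,0,0,0,0,0,0,0,0,0,0,0,0,0,0,0,0,0,0,0,0,0,0,0,0,0,0,0]'

```text
clock: 2.33
eef_pos: [0.5045, -0.2258, 0.2876]
tcp_rot: [[1.0, 0.016, 0.002], [0.016, -1.0, -0.001], [0.002, 0.001, -1.0]]
ft_force: [0.8, -0.8, 0.5]
finger_gap: 1.002
```

```bash
python3 - <<'E'
from plan import *
print(*pose(),monitor.state()['joint_pos'].round(1))
plan([0.5077,-0.221,0.241],Rt(1.7),5)
E
```

```text
[ 0.50452666 -0.2257693   0.28755707] [[ 0.99987038  0.01598767  0.00190151]
 [ 0.0159896  -0.99987166 -0.00100232]
 [ 0.00188524  0.00103259 -0.99999769]] [-27.9  24.6  93.7   0.   61.6 -28.8]
[0.03, -0.04, 0.37, 0.0, 0.0, -0.03, 0.02, -0.04, 0.37, 0.0, -0.01, -0.02, 0.03, -0.03, 0.38, 0.01, 0.0, -0.03, 0.02, -0.04, 0.37, 0.0, 0.0, -0.02, 0.03, -0.04, 0.37, 0.0, -0.01, -0.03]
max 0.38 end [ 0.5077 -0.221   0.2411] err deg 0.01
```

jog_arm --moves '[0.03,-0.04,0.37,0,0,-0.03,0.03,-0.04,0.37,0,0,-0.03,0.03,-0.04,0.37,0,0,-0.03,0.03,-0.04,0.37,0,0,-0.03,0.01,-0.04,0.37,0,0,-0.02]'

```text
clock: 2.75
eef_pos: [0.5076, -0.2202, 0.2386]
tcp_rot: [[1.0, 0.031, -0.001], [0.031, -1.0, 0.0], [-0.001, -0.0, -1.0]]
ft_force: [0.2, 0.4, 0.4]
finger_gap: 1.002
```

jog_arm --moves '[0,0,0,0,0,0,0,0,0,0,0,0,0,0,0,0,0,0,0,0,0,0,0,0,0,0,0,0,0,0]'

```text
clock: 3.17
eef_pos: [0.5076, -0.2204, 0.2404]
tcp_rot: [[1.0, 0.031, 0.001], [0.031, -1.0, -0.0], [0.001, 0.0, -1.0]]
ft_force: [-0.2, 0.2, -0.5]
finger_gap: 1.001
```

```bash
python3 - <<'E'
from plan import *
p,P,M,f=cap('side','side2.png')
print(*pose(),monitor.state()['joint_pos'].round(1))
cv2.imwrite('pics/side2c.png',cv2.resize(p[270:460,300:500],None,fx=3,fy=3,interpolation=2))
p,P,M,f=cap('scene','scene2.png')
cv2.imwrite('pics/scene2c.png',cv2.resize(p[200:340,340:500],None,fx=4,fy=4,interpolation=2))
E
```

```text
[ 0.50762448 -0.22040787  0.24035353] [[ 9.99524798e-01  3.08170663e-02  6.97834443e-04]
 [ 3.08173028e-02 -9.99524979e-01 -3.30798944e-04]
 [ 6.87308704e-04  3.52147123e-04 -9.99999702e-01]] [-27.3  28.5  95.2   0.   56.3 -29. ]
```

View pics/side2c.png

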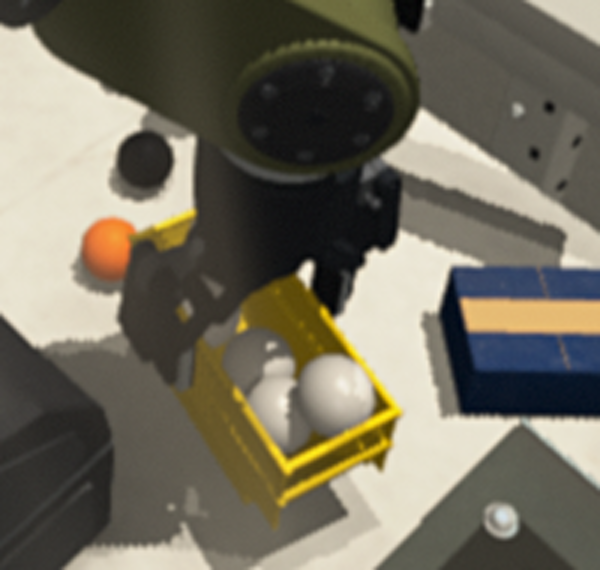

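View pics/scene2c.png

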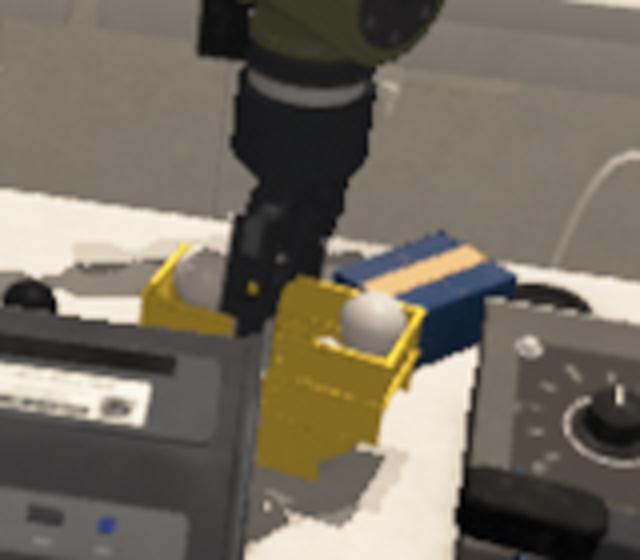

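The fingers straddle the rim, with the left tip at crop (172,383). I'll measure the fingertip height before closing.

```bash
python3 - <<'E'
import numpy as np
for n in('side','scene'):
    L=np.load(f'last_{n}.npz');P=L['P'];px=L['px'].astype(int)
    m=(px.max(-1)<75)&(P[...,0]>.44)&(P[...,0]<.58)&(P[...,1]>-.25)&(P[...,1]<-.19)&(P[...,2]>.05)&(P[...,2]<.13)
    for nm,mm in(('-x',m&(P[...,0]<.47)),('+x',m&(P[...,0]>.545))):
        q=P[mm]
        if len(q)>5: print(n,nm,len(q),np.sort(q[:,2])[:8].round(4),np.percentile(q,[5,95],0).round(3).tolist())
E
```

```text
side -x 163 [0.0874 0.0882 0.0889 0.0893 0.0894 0.0896 0.0896 0.0898] [[0.451, -0.234, 0.09], [0.464, -0.217, 0.129]]
side +x 185 [0.082  0.0821 0.0833 0.0833 0.0839 0.0845 0.0848 0.0851] [[0.55, -0.23, 0.086], [0.566, -0.211, 0.129]]
scene -x 38 [0.1047 0.1047 0.1047 0.1057 0.1065 0.1072 0.1074 0.1075] [[0.448, -0.232, 0.105], [0.463, -0.212, 0.129]]
scene +x 55 [0.0951 0.0957 0.0957 0.0957 0.0973 0.0978 0.0983 0.0989] [[0.546, -0.228, 0.096], [0.555, -0.217, 0.125]]
```

Open tips are at about 0.081. They'll come to about 0.074 at 66 mm, which is above the empty rim at 0.0715. Closing now.

jog_arm --moves '[0,0,0,0,0,0,0,0,0,0,0,0,0,0,0,0,0,0,0,0,0,0,0,0,0,0,0,0,0,0]' --gripper -1 --newtons 60

```text
clock: 3.68
eef_pos: [0.5077, -0.2204, 0.2405]
tcp_rot: [[1.0, 0.031, 0.001], [0.031, -1.0, -0.0], [0.001, 0.0, -1.0]]
ft_force: [-0.4, -0.4, 5.5]
finger_gap: 0.759
```

jog_arm --moves '[0,0,0,0,0,0,0,0,0,0,0,0,0,0,0,0,0,0,0,0,0,0,0,0,0,0,0,0,0,0]'

```text
clock: 4.1
eef_pos: [0.5077, -0.2204, 0.2405]
tcp_rot: [[1.0, 0.031, 0.001], [0.031, -1.0, -0.0], [0.001, 0.0, -1.0]]
ft_force: [0.5, 0.9, 5.6]
finger_gap: 0.758
```

jog_arm --moves '[0,0,-0.06,0,0,0,0,0,-0.1,0,0,0,0,0,-0.1,0,0,0,0,0,-0.1,0,0,0,0,0,-0.1,0,0,0]'

```text
clock: 4.52
eef_pos: [0.5075, -0.2203, 0.2514]
tcp_rot: [[1.0, 0.031, -0.001], [0.031, -1.0, 0.0], [-0.0, -0.0, -1.0]]
ft_force: [0.5, 0.2, -6.8]
finger_gap: 0.767
```

```bash
python3 - <<'E'
from plan import *
p,P,M,f=cap('side','side3.png')
s=monitor.state();print(*pose(),s['ft_force'],s['torque'],s['finger_gap'])
cv2.imwrite('pics/side3c.png',cv2.resize(p[270:460,300:500],None,fx=3,fy=3,interpolation=2))
E
```

```text
[ 0.50762562 -0.22033974  0.25201108] [[ 9.99521300e-01  3.09366406e-02  3.09865462e-04]
 [ 3.09366802e-02 -9.99521339e-01 -1.23713823e-04]
 [ 3.05889852e-04  1.33240810e-04 -9.99999944e-01]] [ 1.4435128   0.09861561 -4.70927668] [-0.03289078 -0.05281028  0.03355702] 0.7621048326726486
```

View pics/side3c.png

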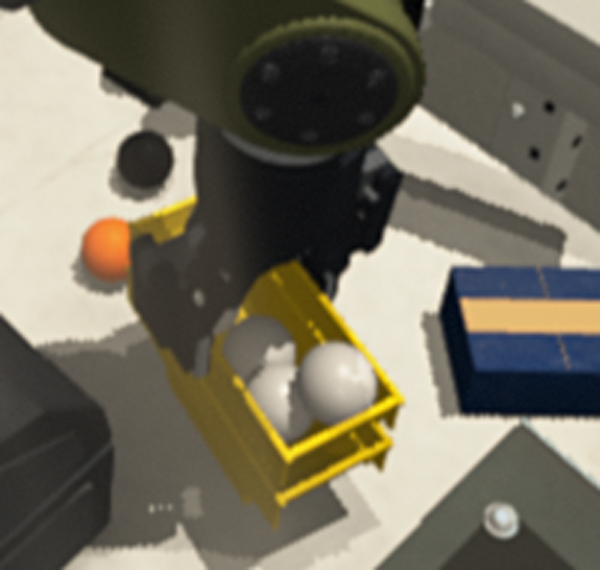

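The upper tub has lifted 11 mm and the gap to the empty rim has opened, so the empty one stayed. Continuing straight up.

jog_arm --moves '[0,0,-0.2,0,0,0,0,0,-0.25,0,0,0,0,0,-0.3,0,0,0,0,0,-0.35,0,0,0,0,0,-0.35,0,0,0]'

```text
clock: 4.98
eef_pos: [0.5076, -0.2203, 0.2888]
tcp_rot: [[1.0, 0.031, 0.0], [0.031, -1.0, -0.0], [0.0, 0.0, -1.0]]
ft_force: [0.6, -0.2, -7.6]
finger_gap: 0.762
```

jog_arm --moves '[0,0,-0.35,0,0,0,0,0,-0.35,0,0,0,0,0,-0.35,0,0,0,0,0,-0.3,0,0,0,0,0,-0.15,0,0,0]'

```text
clock: 5.4
eef_pos: [0.5076, -0.2204, 0.3266]
tcp_rot: [[1.0, 0.031, 0.001], [0.031, -1.0, -0.001], [0.001, 0.001, -1.0]]
ft_force: [0.7, -0.2, -7.3]
finger_gap: 0.764
```

```bash
python3 - <<'E'
from plan import *
p,P,M,f=cap('side','side4.png')
s=monitor.state();print(s['clock'],*pose(),s['ft_force'],s['torque'],s['finger_gap'])
plan([0.458,0.049,0.315],Rt(0),20)
E
```

```text
5.45 [ 0.50769401 -0.22040746  0.3267752 ] [[ 9.99519371e-01  3.09544989e-02  1.68675123e-03]
 [ 3.09559485e-02 -9.99520397e-01 -8.40192168e-04]
 [ 1.65993453e-03  8.92003332e-04 -9.99998224e-01]] [ 0.72026852 -0.73717243 -5.89689766] [ 0.04450929 -0.06822054 -0.00485392] 0.7586548899706751
[-0.08, -0.54, 0.02, 0.0, 0.0, 0.01, -0.09, -0.54, 0.03, 0.0, 0.0, 0.02, -0.08, -0.54, 0.02, 0.0, 0.0, 0.01, -0.09, -0.55, 0.02, 0.0, 0.0, 0.02, -0.08, -0.54, 0.02, 0.0, 0.0, 0.01]
[-0.09, -0.54, 0.03, 0.0, 0.0, 0.02, -0.09, -0.54, 0.02, 0.0, -0.01, 0.01, -0.08, -0.54, 0.02, 0.0, 0.0, 0.02, -0.09, -0.54, 0.03, 0.0, 0.0, 0.01, -0.09, -0.54, 0.02, 0.0, 0.0, 0.02]
[-0.09, -0.54, 0.02, 0.0, 0.0, 0.01, -0.1, -0.54, 0.03, 0.0, 0.0, 0.02, -0.09, -0.54, 0.02, 0.01, 0.0, 0.01, -0.09, -0.54, 0.02, 0.0, 0.0, 0.02, -0.1, -0.54, 0.03, 0.0, 0.0, 0.01]
[-0.09, -0.54, 0.02, 0.0, 0.0, 0.02, -0.1, -0.54, 0.02, 0.0, 0.0, 0.01, -0.1, -0.54, 0.03, 0.0, 0.0, 0.02, -0.09, -0.54, 0.02, 0.0, -0.01, 0.01, -0.1, -0.54, 0.02, 0.0, 0.0, 0.02]
max 0.55 end [0.4581 0.0491 0.3151] err deg 0.04
```

View pics/side4.png

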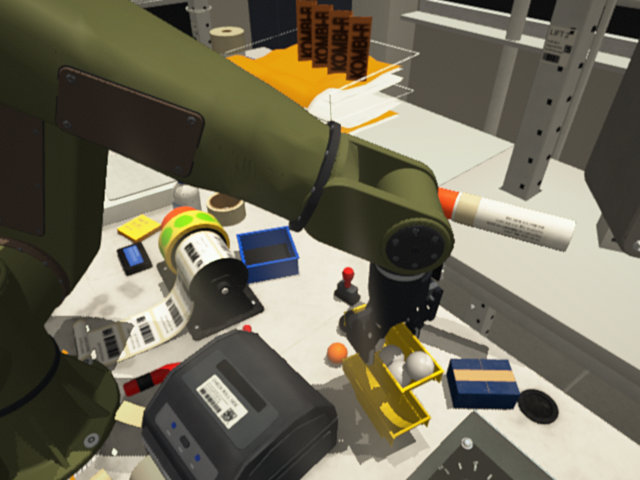

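Clear of the empty tub, which stayed put at crop (385,390). I'm carrying the full one to the clear spot with a gentle ramp.

jog_arm --moves '[-0.03,-0.2,0.02,0,0,0.015,-0.06,-0.35,0.02,0,0,0.015,-0.08,-0.5,0.02,0,0,0.015,-0.1,-0.6,0.02,0,0,0.015,-0.1,-0.6,0.02,0,0,0.015]'

```text
clock: 5.87
eef_pos: [0.4963, -0.1626, 0.3222]
tcp_rot: [[1.0, 0.023, -0.001], [0.023, -1.0, 0.0], [-0.001, -0.0, -1.0]]
ft_force: [0.7, 0.5, -6.9]
finger_gap: 0.759
```

jog_arm --moves '[-0.11,-0.65,0.02,0,0,0.015,-0.11,-0.65,0.02,0,0,0.015,-0.11,-0.65,0.02,0,0,0.015,-0.11,-0.65,0.02,0,0,0.015,-0.11,-0.65,0.02,0,0,0.015]'

```text
clock: 6.28
eef_pos: [0.4807, -0.0813, 0.3199]
tcp_rot: [[1.0, 0.016, -0.0], [0.016, -1.0, 0.0], [-0.0, -0.0, -1.0]]
ft_force: [0.4, -0.4, -6.5]
finger_gap: 0.763
```

jog_arm --moves '[-0.11,-0.65,0.02,0,0,0.015,-0.11,-0.65,0.02,0,0,0.015,-0.11,-0.65,0.02,0,0,0.015,-0.11,-0.65,0.02,0,0,0.015,-0.11,-0.65,0.02,0,0,0.015]'

```text
clock: 6.7
eef_pos: [0.4657, -0.0004, 0.3175]
tcp_rot: [[1.0, 0.008, -0.0], [0.008, -1.0, 0.0], [-0.0, -0.0, -1.0]]
ft_force: [-0.1, 0.8, -7.1]
finger_gap: 0.761
```

jog_arm --moves '[-0.1,-0.6,0.02,0,0,0.015,-0.09,-0.55,0.02,0,0,0.015,-0.07,-0.45,0.02,0,0,0.015,-0.05,-0.3,0.02,0,0,0.015,-0.03,-0.15,0,0,0,0.015]'

```text
clock: 7.12
eef_pos: [0.4572, 0.0503, 0.3155]
tcp_rot: [[1.0, 0.001, -0.0], [0.001, -1.0, 0.0], [-0.0, -0.0, -1.0]]
ft_force: [0.7, -0.1, -6.7]
finger_gap: 0.76
```

jog_arm --moves '[0,0,0,0,0,0,0,0,0,0,0,0,0,0,0,0,0,0,0,0,0,0,0,0,0,0,0,0,0,0]'

```text
clock: 7.53
eef_pos: [0.458, 0.0485, 0.3157]
tcp_rot: [[1.0, -0.001, -0.0], [-0.001, -1.0, -0.0], [-0.0, 0.0, -1.0]]
ft_force: [-0.2, -0.5, -7.4]
finger_gap: 0.761
```

```bash
python3 - <<'E'
from plan import *
p,P,M,f=cap('side','side5.png')
s=monitor.state();print(s['clock'],*pose(),s['ft_force'],s['finger_gap'],s['joint_pos'].round(1))
hsv=cv2.cvtColor(p,cv2.COLOR_BGR2HSV)
Y=(abs(hsv[...,0].astype(int)-26)<8)&(hsv[...,1]>130)&(P[...,1]>-.06)&(P[...,1]<.16)&(P[...,0]>.38)&(P[...,0]<.53)
q=P[Y];print(np.percentile(q,[1,99],0).round(3))
plan([0.458,0.049,0.217],Rt(0),10)
E
```

```text
7.5833 [0.45799474 0.04856629 0.31567765] [[ 9.99999425e-01 -1.07246551e-03  2.68662850e-05]
 [-1.07246530e-03 -9.99999425e-01 -7.75875187e-06]
 [ 2.68745905e-05  7.72993425e-06 -1.00000000e+00]] [ 0.07526817  0.52463293 -6.8683406 ] 0.7596910887174098 [  1.5  11.6 106.9  -0.   61.5   1.6]
[[ 0.424 -0.027  0.11 ]
 [ 0.494  0.119  0.214]]
[0.0, 0.0, 0.39, 0.0, 0.0, 0.0, 0.0, 0.0, 0.4, 0.0, 0.0, 0.0, 0.0, -0.01, 0.39, 0.0, 0.0, 0.0, 0.0, 0.0, 0.4, 0.0, 0.0, 0.0, 0.0, 0.0, 0.39, 0.0, 0.0, -0.01]
[0.0, 0.0, 0.4, 0.0, 0.0, 0.0, 0.0, 0.0, 0.39, 0.0, 0.0, 0.0, 0.0, 0.0, 0.4, 0.0, 0.0, 0.0, 0.0, -0.01, 0.39, 0.0, 0.0, 0.0, 0.0, 0.0, 0.4, 0.0, 0.0, 0.0]
max 0.4 end [0.458  0.0491 0.2169] err deg 0.0
```

View pics/side5.png

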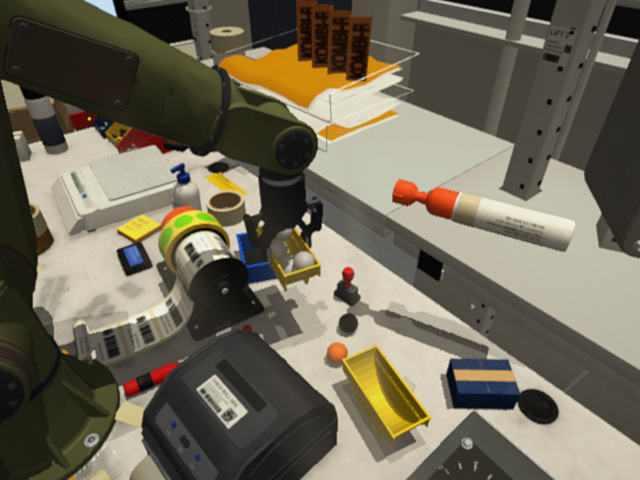

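The empty tub stands at (385,390) unmoved, and the full tub hangs clear at (295,262). Lowering it now.

jog_arm --moves '[0,0,0.2,0,0,0,0,0,0.4,0,0,0,0,0,0.5,0,0,0,0,0,0.5,0,0,0,0,0,0.5,0,0,0]'

```text
clock: 8.0
eef_pos: [0.4577, 0.0488, 0.2618]
tcp_rot: [[1.0, -0.001, -0.001], [-0.001, -1.0, -0.0], [-0.001, 0.0, -1.0]]
ft_force: [0.9, 0.3, -6.8]
finger_gap: 0.759
```

jog_arm --moves '[0,0,0.5,0,0,0,0,0,0.5,0,0,0,0,0,0.4,0,0,0,0,0,0.25,0,0,0,0,0,0.15,0,0,0]'

```text
clock: 8.42
eef_pos: [0.4578, 0.0489, 0.2171]
tcp_rot: [[1.0, -0.001, -0.001], [-0.001, -1.0, -0.0], [-0.001, 0.0, -1.0]]
ft_force: [0.6, 0.1, -6.2]
finger_gap: 0.765
```

jog_arm --moves '[0,0,0.04,0,0,0,0,0,0.04,0,0,0,0,0,0.03,0,0,0,0,0,0.0,0,0,0,0,0,0,0,0,0]'

```text
clock: 8.83
eef_pos: [0.458, 0.0489, 0.2158]
tcp_rot: [[1.0, -0.0, 0.001], [-0.0, -1.0, 0.0], [0.001, -0.0, -1.0]]
ft_force: [-0.6, -0.2, -6.4]
finger_gap: 0.757
```

jog_arm --moves '[0,0,0.04,0,0,0,0,0,0.04,0,0,0,0,0,0.0,0,0,0,0,0,0.0,0,0,0,0,0,0,0,0,0]'

```text
clock: 9.25
eef_pos: [0.4579, 0.0489, 0.2134]
tcp_rot: [[1.0, -0.0, 0.0], [-0.0, -1.0, -0.0], [0.0, 0.0, -1.0]]
ft_force: [-0.3, -0.4, -7.9]
finger_gap: 0.763
```

jog_arm --moves '[0,0,0.04,0,0,0,0,0,0.0,0,0,0,0,0,0.0,0,0,0,0,0,0.0,0,0,0,0,0,0,0,0,0]'

```text
clock: 9.67
eef_pos: [0.458, 0.0489, 0.2125]
tcp_rot: [[1.0, -0.0, 0.0], [-0.0, -1.0, 0.0], [0.0, -0.0, -1.0]]
ft_force: [-0.3, -0.3, -4.9]
finger_gap: 0.764
```

jog_arm --moves '[0,0,0.03,0,0,0,0,0,0.0,0,0,0,0,0,0.0,0,0,0,0,0,0.0,0,0,0,0,0,0,0,0,0]'

```text
clock: 10.08
eef_pos: [0.458, 0.0489, 0.2124]
tcp_rot: [[1.0, -0.0, 0.0], [-0.0, -1.0, 0.0], [0.0, -0.0, -1.0]]
ft_force: [-4.0, -0.2, 9.1]
finger_gap: 0.761
```

jog_arm --moves '[0,0,0,0,0,0,0,0,0.0,0,0,0,0,0,0.0,0,0,0,0,0,0.0,0,0,0,0,0,0,0,0,0]' --gripper 1

```text
clock: 10.5
eef_pos: [0.458, 0.0489, 0.2117]
tcp_rot: [[1.0, -0.0, 0.0], [-0.0, -1.0, 0.0], [0.0, -0.0, -1.0]]
ft_force: [-0.3, 0.1, 0.7]
finger_gap: 0.998
```

jog_arm --moves '[0,0,0,0,0,0,0,0,-0.3,0,0,0,0,0,-0.6,0,0,0,0,0,-0.9,0,0,0,0,0,-0.9,0,0,0]'

```text
clock: 10.92
eef_pos: [0.4578, 0.0489, 0.2802]
tcp_rot: [[1.0, -0.0, -0.001], [-0.0, -1.0, -0.0], [-0.001, 0.0, -1.0]]
ft_force: [-0.0, -0.5, -0.9]
finger_gap: 1.002
```

jog_arm --moves '[0,0.4,-0.9,0,0,0,0,0.4,-0.4,0,0,0,0,0.4,0,0,0,0,0,0.4,0,0,0,0,0,0,0,0,0,0]'

```text
clock: 11.33
eef_pos: [0.4577, 0.0073, 0.3105]
tcp_rot: [[1.0, -0.002, -0.002], [-0.002, -1.0, -0.0], [-0.002, 0.0, -1.0]]
ft_force: [0.6, -0.4, -0.6]
finger_gap: 0.999
```

```bash
python3 - <<'E'
from plan import *
p,P,M,f=cap('wrist','wrist6.png')
s=monitor.state();print(s['clock'],*pose(),s['ft_force'],s['finger_gap'],s['joint_pos'].round(1))
hsv=cv2.cvtColor(p,cv2.COLOR_BGR2HSV)
Y=(abs(hsv[...,0].astype(int)-26)<8)&(hsv[...,1]>110)&np.isfinite(P[...,0])
q=P[Y];q=q[(q[:,1]>-.06)&(q[:,1]<.16)&(q[:,0]>.38)&(q[:,0]<.53)]
t=q[(q[:,2]>.064)&(q[:,2]<.078)];r=cv2.minAreaRect((t[:,:2]*1000).astype(np.float32));print(len(t),np.median(t[:,2]),r)
hs=cv2.cvtColor(p,cv2.COLOR_BGR2HSV)
B=(hs[...,0]>100)&(hs[...,0]<130)&(hs[...,1]>120)
q=P[B];q=q[(q[:,2]>.044)&(q[:,2]<.056)&(q[:,1]>.1)]
if len(q)>9: print('tray',len(q),cv2.minAreaRect((q[:,:2]*1000).astype(np.float32)))
cap('side','side6.png')
E
```

```text
11.3833 [0.4577249  0.00796183 0.3104193 ] [[ 9.99995312e-01 -2.21719532e-03 -2.11198784e-03]
 [-2.21690292e-03 -9.99997533e-01  1.40779324e-04]
 [-2.11229477e-03 -1.36096592e-04 -9.99997760e-01]] [-0.68663067 -0.32889195  0.54166826] 1.003323790160816 [ -3.6  11.7 107.6   0.   60.8  -3.5]
6935 0.07156353480722191 ((457.8081359863281, 48.781455993652344), (151.0343780517578, 67.95294189453125), 89.83897399902344)
tray 404 ((501.1999206542969, 143.6368865966797), (4.6911211013793945, 33.43709945678711), 86.74661254882812)
```

View pics/wrist6.png

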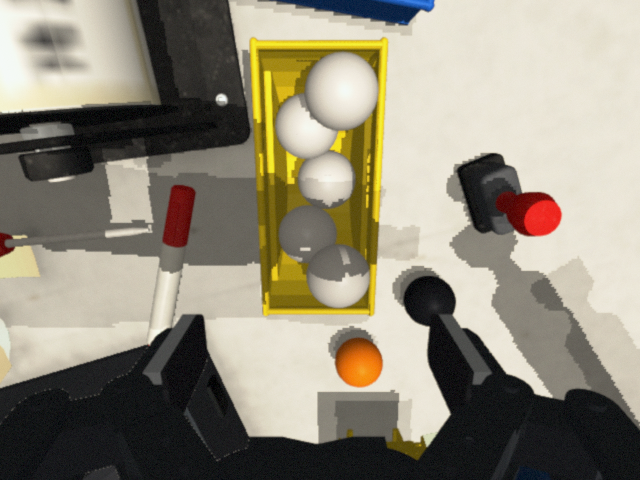

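View pics/side6.png

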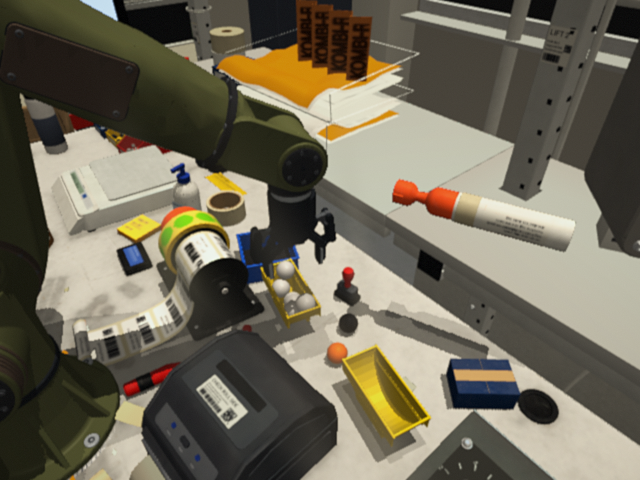

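The tub stands at (0.4578,0.0488), yaw 0, rim 0.0716, with five white balls inside and the gripper free. For the second grasp the fingers lean 30° toward +y, 22 mm behind the middle, so that tipping 60° swings the tool from +30° to -30°.

```bash
python3 - <<'E'
from plan import *
a,b=plan([0.4578,-0.087,0.259],Rt(0,30),10)
plan([0.4578,-0.047,0.190],Rt(0,30),10,a,b)
E
```

```text
[0.0, 0.38, 0.21, 0.5, 0.0, 0.0, 0.0, 0.39, 0.18, 0.5, 0.0, 0.0, 0.0, 0.41, 0.17, 0.5, 0.0, -0.01, 0.0, 0.4, 0.14, 0.5, 0.01, 0.0, 0.0, 0.42, 0.12, 0.5, 0.0, 0.0]
[0.01, 0.42, 0.1, 0.5, 0.0, 0.0, 0.0, 0.43, 0.08, 0.5, 0.0, -0.01, 0.0, 0.43, 0.05, 0.5, 0.0, 0.0, 0.0, 0.43, 0.04, 0.5, 0.0, 0.0, 0.0, 0.44, 0.01, 0.5, 0.01, 0.0]
max 0.5 end [ 0.4579 -0.0871  0.2589] err deg 0.03
[0.0, 0.0, 0.32, 0.0, 0.0, 0.0, 0.0, 0.0, 0.32, 0.0, 0.0, 0.0, 0.0, 0.0, 0.32, 0.0, 0.0, 0.0, 0.0, 0.0, 0.32, 0.0, 0.0, 0.0, 0.0, 0.0, 0.31, 0.0, 0.0, 0.0]
[0.0, -0.01, 0.32, 0.0, 0.0, 0.0, 0.0, 0.0, 0.32, 0.0, 0.0, 0.0, 0.0, 0.0, 0.32, 0.0, 0.0, 0.0, 0.0, 0.0, 0.32, 0.0, 0.0, 0.0, 0.0, 0.0, 0.32, 0.0, 0.0, 0.0]
max 0.32 end [ 0.4579 -0.0469  0.19  ] err deg 0.03
```

jog_arm --moves '[0.0,0.38,0.2,0.5,0,0,0,0.4,0.18,0.5,0,0,0,0.4,0.16,0.5,0,0,0,0.4,0.14,0.5,0,0,0,0.42,0.12,0.5,0,0]'

```text
clock: 11.85
eef_pos: [0.4578, -0.0389, 0.2854]
tcp_rot: [[1.0, -0.001, -0.001], [-0.0, -0.965, 0.262], [-0.001, -0.262, -0.965]]
ft_force: [0.0, 1.0, -0.2]
finger_gap: 1.001
```

jog_arm --moves '[0.0,0.42,0.1,0.5,0,0,0,0.43,0.08,0.5,0,0,0,0.43,0.05,0.5,0,0,0,0.43,0.04,0.5,0,0,0,0.44,0.0,0.5,0,0]'

```text
clock: 12.27
eef_pos: [0.4578, -0.0869, 0.2597]
tcp_rot: [[1.0, -0.001, -0.001], [-0.0, -0.864, 0.503], [-0.001, -0.503, -0.864]]
ft_force: [0.6, 0.5, 0.2]
finger_gap: 0.999
```

jog_arm --moves '[0,0,0,0,0,0,0,0,0,0,0,0,0,0,0,0,0,0,0,0,0,0,0,0,0,0,0,0,0,0]'

```text
clock: 12.68
eef_pos: [0.4579, -0.0862, 0.2611]
tcp_rot: [[1.0, 0.0, 0.0], [0.0, -0.866, 0.499], [0.0, -0.499, -0.866]]
ft_force: [-0.8, -0.1, 0.2]
finger_gap: 1.001
```

```bash
python3 - <<'E'
from plan import *
s=monitor.state();print(s['clock'],*pose(),s['joint_pos'].round(1))
plan([0.4578,-0.047,0.190],Rt(0,30),10)
cap('side','side7.png')
E
```

```text
12.6833 [ 0.45792814 -0.08621226  0.26106325] [[ 9.99999930e-01  3.64011974e-04  8.51062011e-05]
 [ 2.72913965e-04 -8.66462146e-01  4.99242701e-01]
 [ 2.55471623e-04 -4.99242643e-01 -8.66462185e-01]] [-19.3  18.9 107.7  30.7  67.4 -34.9]
[0.0, 0.01, 0.32, 0.0, 0.0, 0.0, 0.0, 0.0, 0.33, 0.0, 0.0, 0.0, 0.0, 0.01, 0.32, 0.0, 0.0, 0.0, 0.0, 0.0, 0.33, 0.0, 0.0, 0.0, 0.0, 0.01, 0.32, 0.0, 0.0, 0.0]
[0.0, 0.01, 0.33, 0.01, 0.0, 0.0, 0.0, 0.0, 0.32, 0.0, 0.0, 0.0, 0.0, 0.01, 0.33, 0.0, 0.0, 0.0, 0.0, 0.01, 0.32, 0.0, 0.0, 0.0, -0.01, 0.0, 0.33, 0.0, 0.0, 0.0]
max 0.33 end [ 0.4577 -0.0469  0.1899] err deg 0.02
```

View pics/side7.png

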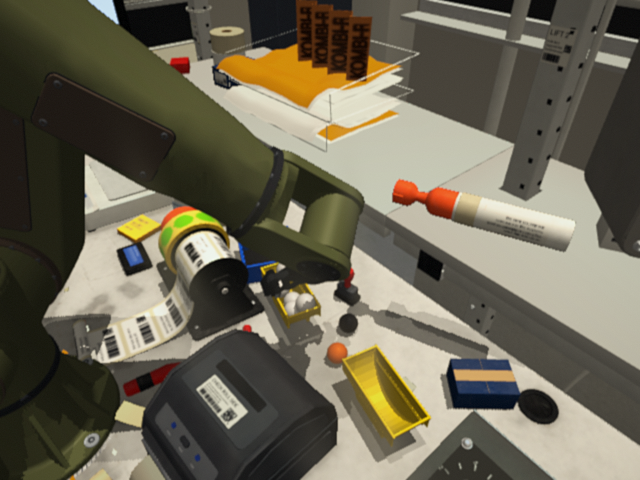

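The tilt is good and the joints are well within range. Closing in along the tool axis.

jog_arm --moves '[0,0,0.4,0,0,0,0,0,0.4,0,0,0,0,0.01,0.4,0,0,0,0,0.01,0.4,0,0,0,0,0.01,0.4,0,0,0]'

```text
clock: 13.15
eef_pos: [0.4577, -0.0617, 0.2159]
tcp_rot: [[1.0, -0.001, -0.001], [-0.0, -0.866, 0.5], [-0.001, -0.5, -0.866]]
ft_force: [-0.2, 0.1, 0.2]
finger_gap: 1.002
```

jog_arm --moves '[0,0,0.4,0,0,0,0,0,0.3,0,0,0,0,0.01,0.25,0,0,0,0,0.01,0.2,0,0,0,0,0.01,0.1,0,0,0]'

```text
clock: 13.57
eef_pos: [0.4579, -0.0472, 0.1891]
tcp_rot: [[1.0, -0.001, -0.0], [-0.0, -0.866, 0.5], [-0.0, -0.5, -0.866]]
ft_force: [-0.7, -0.2, -0.3]
finger_gap: 1.001
```

jog_arm --moves '[0,0,0,0,0,0,0,0,0,0,0,0,0,0,0,0,0,0,0,0,0,0,0,0,0,0,0,0,0,0]'

```text
clock: 13.98
eef_pos: [0.4579, -0.0476, 0.19]
tcp_rot: [[1.0, -0.0, 0.001], [-0.001, -0.866, 0.5], [0.001, -0.5, -0.866]]
ft_force: [-0.1, -0.7, 1.1]
finger_gap: 0.999
```

```bash
python3 - <<'E'
from plan import *
s=monitor.state();print(s['clock'],*pose(),s['ft_force'],s['joint_pos'].round(1))
cap('wrist','wrist8.png')
E
```

```text
13.9833 [ 0.4579389  -0.04757504  0.19000073] [[ 9.99999627e-01 -3.33050872e-04  7.97466659e-04]
 [-6.87090938e-04 -8.66094829e-01  4.99879261e-01]
 [ 5.24196526e-04 -4.99879622e-01 -8.66094734e-01]] [-0.14791647 -0.68272425  1.14909482] [-14.8  25.7 110.5  35.   57.5 -37.6]
```

View pics/wrist8.png

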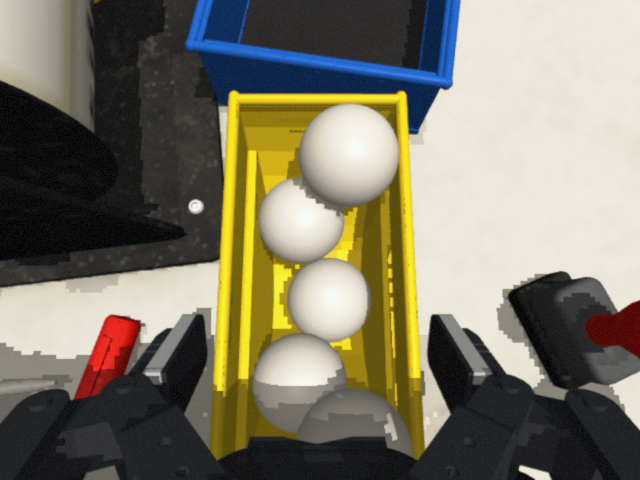

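All five balls are in view, the pads sit either side of the rear half of the rim, and the tray lies just ahead at (320,50). Closing firmly and lifting a little.

jog_arm --moves '[0,0,0,0,0,0,0,0,0,0,0,0,0,0,0,0,0,0,0,0,0,0,0,0,0,0,0,0,0,0]' --gripper -1 --newtons 110

```text
clock: 14.45
eef_pos: [0.458, -0.0477, 0.1903]
tcp_rot: [[1.0, -0.0, 0.001], [-0.0, -0.866, 0.5], [0.001, -0.5, -0.866]]
ft_force: [-2.3, -4.0, 9.4]
finger_gap: 0.756
```

jog_arm --moves '[0,0,0,0,0,0,0,0,0,0,0,0,0,0,0,0,0,0,0,0,0,0,0,0,0,0,0,0,0,0]'

```text
clock: 14.87
eef_pos: [0.4581, -0.0477, 0.1903]
tcp_rot: [[1.0, -0.0, 0.001], [-0.0, -0.866, 0.5], [0.001, -0.5, -0.866]]
ft_force: [-2.6, -4.6, 8.3]
finger_gap: 0.757
```

jog_arm --moves '[0,-0.05,-0.09,0,0,0,0,-0.1,-0.17,0,0,0,0,-0.1,-0.17,0,0,0,0,-0.1,-0.17,0,0,0,0,-0.05,-0.09,0,0,0]'

```text
clock: 15.28
eef_pos: [0.4579, -0.0474, 0.2103]
tcp_rot: [[1.0, -0.0, 0.001], [-0.0, -0.866, 0.5], [0.0, -0.5, -0.866]]
ft_force: [0.7, -0.8, -6.8]
finger_gap: 0.756
```

```bash
python3 - <<'E'
from plan import *
s=monitor.state();print(s['clock'],*pose(),s['ft_force'],s['torque'],s['joint_pos'].round(1))
p,P,M,f=cap('side','side9.png')
cv2.imwrite('pics/side9c.png',cv2.resize(p[200:400,200:400],None,fx=3,fy=3,interpolation=2))
p,P,M,f=cap('wrist','wrist9.png')
hsv=cv2.cvtColor(p,cv2.COLOR_BGR2HSV)
Y=(abs(hsv[...,0].astype(int)-26)<8)&(hsv[...,1]>110)&np.isfinite(P[...,0])
# rim height along y at left edge columns
q=P[Y];
for y in (.02,.04,.06,.08,.1,.118):
    t=q[abs(q[:,1]-y)<.006]; print(y,len(t),np.percentile(t[:,2],97).round(4) if len(t)>5 else '')
E
```

```text
15.2833 [ 0.4579368  -0.04736488  0.2103425 ] [[ 9.99999844e-01 -8.78159639e-05  5.52488727e-04]
 [-3.52199493e-04 -8.66135499e-01  4.99809137e-01]
 [ 4.34638879e-04 -4.99809253e-01 -8.66135395e-01]] [ 0.67702364 -0.81289614 -6.83438559] [-0.84217183 -0.05101709 -0.05367408] [-14.8  23.4 110.3  34.1  59.6 -35.8]
0.02 3742 0.0931
0.04 3878 0.0927
0.06 3604 0.0928
0.08 3206 0.0927
0.1 1875 0.0927
0.118 5666 0.0926
```

View pics/side9c.png

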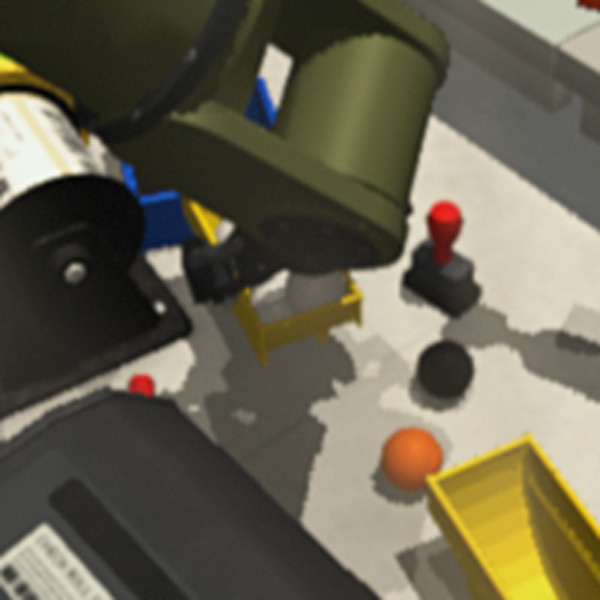

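The tub hangs level (rim 0.093 all along) with no slip. Next I raise it, move the lip over the tray and tip to 20°.

```bash
cat >> plan.py <<'E'
R30=Rt(0,30)
LT=R30.T@np.array([0,0.1705,-0.1187])   # lip centre in tool frame
CT=R30.T@np.array([0,0.1705,-0.1903])
def tgt(x,y,z,beta):
    R=Rt(0,30-beta); return np.array([x,y,z])-R@LT, R
def now():
    p,R=pose(); b=30-np.degrees(np.arctan2(R[1,2],-R[2,2])); return (p+R@LT).round(4),(p+R@CT).round(4),round(b,2)
E
python3 - <<'E'
from plan import *
print(now())
p,R=pose()
# via: path in lip space
def lip(path,n):
    cp,cR=pose()
    l0,_,b0=now(); rows=[]
    for k in range(1,n+1):
        s=k/n; s=s*s*(3-2*s)
        g=np.r_[l0,b0]+(np.array(path)-np.r_[l0,b0])*s
        gp,gR=tgt(*g)
        d=np.round(cR.T@(gp-cp)/.025,2);w=np.round(np.degrees(Ro.from_matrix(cR.T@gR).as_rotvec())/6,2)
        cp=cp+cR@(d*.025);cR=cR@Ro.from_rotvec(np.radians(w*6)).as_matrix();rows.append(np.r_[d,w]+0.)
    for i in range(0,n,5): print([float(round(x,2)) for x in np.concatenate(rows[i:i+5])])
    print(cp+cR@LT,cp+cR@CT)
lip([.462,.176,.137,20],20)
d=np.radians(.5); r=Ro.from_rotvec([-d,0,0]).as_matrix(); print('0.5deg row',(LT-r@LT)/.025, -.5/6)
E
```

```text
(array([0.4582, 0.1231, 0.0914]), array([0.4582, 0.123 , 0.0198]), np.float64(0.02))
[0.01, -0.04, -0.01, -0.02, -0.01, 0.0, 0.0, -0.11, -0.04, -0.07, 0.0, 0.0, 0.01, -0.18, -0.05, -0.11, 0.0, 0.0, 0.01, -0.23, -0.08, -0.15, 0.0, 0.0, 0.0, -0.28, -0.1, -0.17, 0.0, 0.0]
[0.01, -0.32, -0.11, -0.2, 0.0, 0.0, 0.01, -0.35, -0.13, -0.22, 0.0, 0.0, 0.01, -0.37, -0.14, -0.23, 0.0, 0.0, 0.01, -0.39, -0.15, -0.25, 0.0, 0.0, 0.02, -0.4, -0.16, -0.25, 0.0, 0.0]
[0.01, -0.39, -0.16, -0.24, 0.0, 0.0, 0.01, -0.38, -0.16, -0.25, 0.0, 0.0, 0.01, -0.37, -0.17, -0.23, 0.0, 0.0, 0.01, -0.34, -0.15, -0.22, 0.0, 0.0, 0.01, -0.3, -0.15, -0.2, 0.0, 0.0]
[0.01, -0.27, -0.13, -0.17, 0.0, 0.0, 0.0, -0.22, -0.11, -0.15, 0.0, 0.0, 0.01, -0.17, -0.09, -0.11, 0.0, 0.0, 0.0, -0.1, -0.05, -0.07, 0.0, 0.0, 0.0, -0.04, -0.02, -0.02, 0.0, 0.0]
[0.4619594  0.17610097 0.13701237] [0.46195486 0.15161814 0.06972826]
0.5deg row [ 0.         -0.06577453 -0.03053827] -0.08333333333333333
```

The straight path would bring the tub's bottom corner close to the tray wall, so I rise 30 mm first.

jog_arm --moves '[0,-0.07,-0.12,0,0,0,0,-0.14,-0.24,0,0,0,0,-0.16,-0.3,0,0,0,0,-0.14,-0.24,0,0,0,0,-0.09,-0.14,0,0,0]'

```text
clock: 15.8
eef_pos: [0.4581, -0.0475, 0.241]
tcp_rot: [[1.0, 0.0, 0.001], [-0.001, -0.866, 0.5], [0.001, -0.5, -0.866]]
ft_force: [0.1, 0.3, -7.2]
finger_gap: 0.755
```

```bash
cat >> plan.py <<'E'
def lip(path,n):
    cp,cR=pose()
    l0,_,b0=now(); rows=[]
    for k in range(1,n+1):
        s=k/n; s=s*s*(3-2*s)
        g=np.r_[l0,b0]+(np.array(path)-np.r_[l0,b0])*s
        gp,gR=tgt(*g)
        d=np.round(cR.T@(gp-cp)/.025,2);w=np.round(np.degrees(Ro.from_matrix(cR.T@gR).as_rotvec())/6,2)
        cp=cp+cR@(d*.025);cR=cR@Ro.from_rotvec(np.radians(w*6)).as_matrix();rows.append(np.r_[d,w]+0.)
    for i in range(0,n,5): print([float(round(x,2)) for x in np.concatenate(rows[i:i+5])])
    print((cp+cR@LT).round(4),(cp+cR@CT).round(4))
E
python3 - <<'E'
from plan import *
print(now(),monitor.state()['clock'])
lip([.462,.176,.137,20],20)
E
```

```text
(array([0.4583, 0.123 , 0.1222]), array([0.4584, 0.123 , 0.0506]), np.float64(0.02)) 15.8
[0.01, -0.03, 0.0, -0.02, -0.01, 0.0, 0.0, -0.1, -0.02, -0.07, 0.0, 0.0, 0.01, -0.16, -0.02, -0.11, 0.0, 0.0, 0.0, -0.21, -0.03, -0.15, 0.0, 0.0, 0.01, -0.25, -0.04, -0.17, 0.0, 0.0]
[0.01, -0.28, -0.05, -0.2, 0.0, 0.0, 0.01, -0.32, -0.05, -0.22, 0.0, 0.0, 0.01, -0.34, -0.06, -0.23, 0.0, 0.0, 0.01, -0.35, -0.07, -0.25, 0.0, 0.0, 0.01, -0.36, -0.07, -0.25, 0.0, 0.0]
[0.02, -0.36, -0.08, -0.24, 0.0, 0.0, 0.01, -0.36, -0.08, -0.25, 0.0, 0.0, 0.01, -0.34, -0.08, -0.23, 0.0, 0.0, 0.01, -0.31, -0.08, -0.22, 0.0, 0.0, 0.01, -0.29, -0.07, -0.2, 0.0, 0.0]
[0.0, -0.26, -0.07, -0.17, 0.0, 0.0, 0.01, -0.2, -0.06, -0.15, 0.0, 0.0, 0.0, -0.16, -0.04, -0.11, 0.0, 0.0, 0.01, -0.1, -0.03, -0.07, 0.0, 0.0, 0.0, -0.04, -0.01, -0.02, 0.0, 0.0]
[0.4621 0.1761 0.137 ] [0.4621 0.1516 0.0697]
```

jog_arm --moves '[0.01,-0.03,0,-0.02,0,0,0,-0.1,-0.02,-0.07,0,0,0.01,-0.16,-0.02,-0.11,0,0,0,-0.21,-0.03,-0.15,0,0,0.01,-0.25,-0.04,-0.17,0,0]'

```text
clock: 16.22
eef_pos: [0.4586, -0.0319, 0.2511]
tcp_rot: [[1.0, -0.001, -0.0], [-0.001, -0.893, 0.451], [-0.001, -0.451, -0.893]]
ft_force: [-0.2, -0.0, -7.3]
finger_gap: 0.757
```

jog_arm --moves '[0.01,-0.28,-0.05,-0.2,0,0,0.01,-0.32,-0.05,-0.22,0,0,0.01,-0.34,-0.06,-0.23,0,0,0.01,-0.35,-0.07,-0.25,0,0,0.01,-0.36,-0.07,-0.25,0,0]'

```text
clock: 16.63
eef_pos: [0.4598, 0.0031, 0.2753]
tcp_rot: [[1.0, -0.0, 0.0], [-0.0, -0.941, 0.34], [0.0, -0.34, -0.941]]
ft_force: [-0.6, -0.3, -6.1]
finger_gap: 0.754
```

jog_arm --moves '[0.01,-0.36,-0.08,-0.25,0,0,0.01,-0.36,-0.08,-0.25,0,0,0.01,-0.34,-0.08,-0.23,0,0,0.01,-0.31,-0.08,-0.22,0,0,0.01,-0.29,-0.07,-0.2,0,0]'

```text
clock: 17.05
eef_pos: [0.461, 0.0399, 0.2969]
tcp_rot: [[1.0, -0.0, 0.0], [-0.0, -0.974, 0.225], [0.0, -0.225, -0.974]]
ft_force: [-0.9, -0.8, -7.8]
finger_gap: 0.758
```

jog_arm --moves '[0,-0.26,-0.07,-0.17,0,0,0.01,-0.2,-0.06,-0.15,0,0,0,-0.16,-0.04,-0.11,0,0,0,-0.1,-0.03,-0.07,0,0,0,-0.04,-0.01,-0.02,0,0]'

```text
clock: 17.47
eef_pos: [0.4614, 0.0569, 0.3056]
tcp_rot: [[1.0, -0.0, 0.0], [-0.0, -0.985, 0.172], [0.0, -0.172, -0.985]]
ft_force: [0.1, 0.6, -7.2]
finger_gap: 0.76
```

```bash
python3 - <<'E'
from plan import *
s=monitor.state();print(now(),s['clock'],s['ft_force'],s['torque'],s['joint_pos'].round(1))
p,P,M,f=cap('wrist','wrist10.png')
hsv=cv2.cvtColor(p,cv2.COLOR_BGR2HSV)
Y=(abs(hsv[...,0].astype(int)-26)<8)&(hsv[...,1]>110)&np.isfinite(P[...,0])
q=P[Y]
for y in (.07,.09,.11,.13,.15,.168,.174,.18):
    t=q[abs(q[:,1]-y)<.003]; print(y,len(t),np.percentile(t[:,2],97).round(4) if len(t)>5 else '', .137+np.tan(np.radians(20))*(.176-y))
E
```

```text
(array([0.4614, 0.1763, 0.1356]), array([0.4614, 0.1517, 0.0684]), np.float64(20.07)) 17.4667 [ 0.12745628  0.59713259 -7.16548502] [-0.33777899 -0.02924948  0.00573811] [  1.   12.9 107.   11.4  60.4  -4.7]
0.07 2063 0.1746 0.17558084483221745
0.09 1894 0.1704 0.1683014401468934
0.11 2023 0.1614 0.16102203546156935
0.13 1567 0.154 0.1537426307762453
0.15 1252 0.1469 0.14646322609092127
0.168 1892 0.1399 0.13991176187412963
0.174 2653 0.1378 0.13772794046853243
0.18 22 0.1359 0.1355441190629352
```

View pics/wrist10.png

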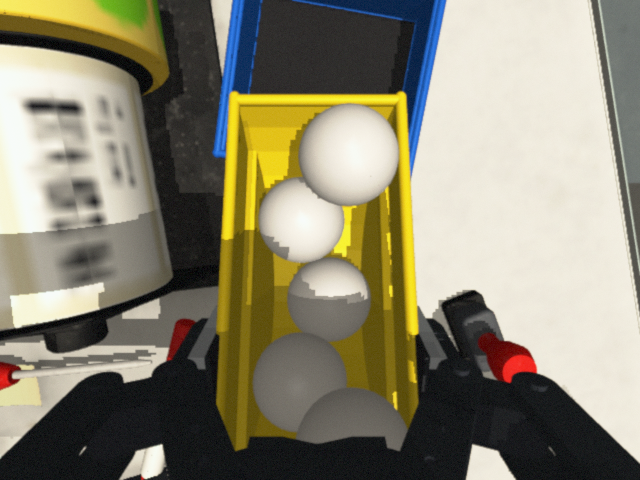

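The tilt is 20° as commanded, all five balls are still in, and the lip is over the near part of the tray. Tipping on slowly about the lip.

jog_arm --moves '[0,-0.08,-0.037,-0.1,0,0,0,-0.08,-0.037,-0.1,0,0,0,-0.08,-0.037,-0.1,0,0,0,-0.08,-0.037,-0.1,0,0,0,-0.08,-0.037,-0.1,0,0]'

```text
clock: 17.93
eef_pos: [0.4614, 0.0658, 0.3117]
tcp_rot: [[1.0, -0.001, 0.0], [-0.001, -0.993, 0.12], [-0.0, -0.12, -0.993]]
ft_force: [-0.7, -0.3, -7.2]
finger_gap: 0.758
```

jog_arm --moves '[0,-0.08,-0.037,-0.1,0,0,0,-0.08,-0.037,-0.1,0,0,0,-0.08,-0.037,-0.1,0,0,0,-0.08,-0.037,-0.1,0,0,0,-0.08,-0.037,-0.1,0,0]'

```text
clock: 18.35
eef_pos: [0.4614, 0.0754, 0.3173]
tcp_rot: [[1.0, -0.0, 0.0], [-0.0, -0.998, 0.068], [0.0, -0.068, -0.998]]
ft_force: [0.2, 0.4, -7.0]
finger_gap: 0.757
```

jog_arm --moves '[0,-0.08,-0.037,-0.1,0,0,0,-0.08,-0.037,-0.1,0,0,0,-0.08,-0.037,-0.1,0,0,0,-0.08,-0.037,-0.1,0,0,0,-0.08,-0.037,-0.1,0,0]'

```text
clock: 18.77
eef_pos: [0.4615, 0.0851, 0.3224]
tcp_rot: [[1.0, -0.001, 0.0], [-0.001, -1.0, 0.016], [0.0, -0.016, -1.0]]
ft_force: [0.4, -0.5, -6.9]
finger_gap: 0.756
```

```bash
python3 - <<'E'
from plan import *
s=monitor.state();print(now(),s['clock'],s['ft_force'],s['torque'],s['joint_pos'].round(1))
cap('wrist','wrist11.png')
E
```

```text
(array([0.4615, 0.1764, 0.1358]), array([0.4615, 0.1416, 0.0732]), np.float64(29.1)) 18.7667 [ 0.3720782  -0.52906425 -6.86667399] [-0.03358632  0.0037212  -0.02952135] [  5.8  12.1 105.3   1.   62.5   5.4]
```

View pics/wrist11.png

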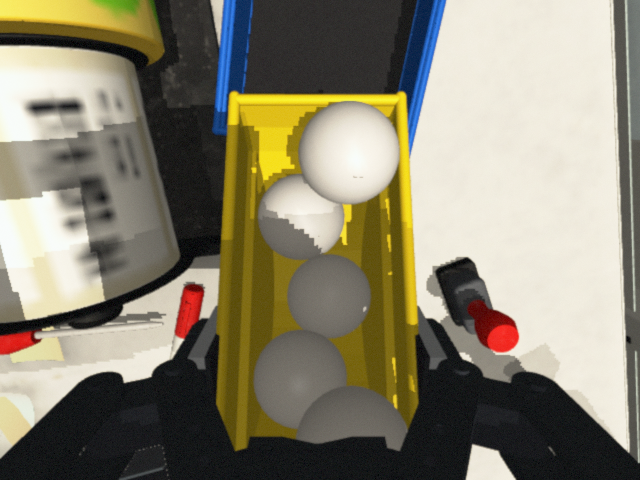

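29°: the first ball is close to going over. Continuing at 0.5° per row while lowering the lip slightly.

jog_arm --moves '[0,-0.065,0.02,-0.08,0,0,0,-0.065,0.02,-0.08,0,0,0,-0.065,0.02,-0.08,0,0,0,-0.065,0.02,-0.08,0,0,0,-0.065,0.02,-0.08,0,0]'

```text
clock: 19.23
eef_pos: [0.4615, 0.0932, 0.3196]
tcp_rot: [[1.0, -0.001, -0.0], [-0.001, -1.0, -0.026], [-0.0, 0.026, -1.0]]
ft_force: [-0.6, 0.3, -5.9]
finger_gap: 0.756
```

jog_arm --moves '[0,-0.065,0.02,-0.08,0,0,0,-0.065,0.02,-0.08,0,0,0,-0.065,0.02,-0.08,0,0,0,-0.065,0.02,-0.08,0,0,0,-0.065,0.02,-0.08,0,0]'

```text
clock: 19.65
eef_pos: [0.4615, 0.1012, 0.3169]
tcp_rot: [[1.0, -0.0, -0.0], [-0.0, -0.998, -0.068], [-0.0, 0.068, -0.998]]
ft_force: [-0.2, 0.5, -6.2]
finger_gap: 0.758
```

```bash
python3 - <<'E'
from plan import *
s=monitor.state();print(now(),s['clock'],s['ft_force'],s['torque'],s['joint_pos'].round(1))
cap('wrist','wrist12.png')
E
```

```text
(array([0.4615, 0.1766, 0.1233]), array([0.4615, 0.1367, 0.0638]), np.float64(33.89)) 19.65 [-0.22588393  0.52458977 -6.19410113] [0.05545667 0.050569   0.03642114] [  8.5  13.1 104.9  -4.3  62.6  10.6]
```

View pics/wrist12.png

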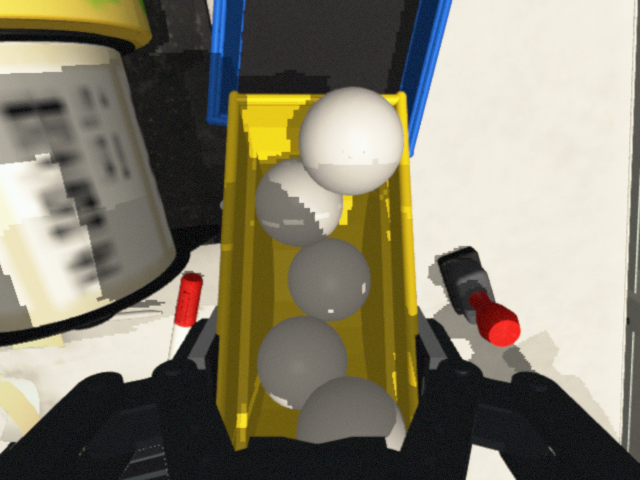

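The first ball is starting over the rim at (350,140). I'm holding to let it drop.

jog_arm --moves '[0,-0.065,-0.03,-0.08,0,0,0,-0.065,-0.03,-0.08,0,0,0,0,0,0,0,0,0,0,0,0,0,0,0,0,0,0,0,0]'

```text
clock: 20.12
eef_pos: [0.4615, 0.1044, 0.3182]
tcp_rot: [[1.0, -0.0, 0.0], [-0.0, -0.997, -0.084], [0.0, 0.084, -0.997]]
ft_force: [0.0, -0.2, -6.2]
finger_gap: 0.755
```

jog_arm --moves '[0,0,0,0,0,0,0,0,0,0,0,0,0,0,0,0,0,0,0,0,0,0,0,0,0,0,0,0,0,0]'

```text
clock: 20.53
eef_pos: [0.4615, 0.1044, 0.3183]
tcp_rot: [[1.0, -0.001, 0.0], [-0.001, -0.996, -0.084], [0.0, 0.084, -0.996]]
ft_force: [-0.4, 1.1, -6.5]
finger_gap: 0.756
```

```bash
python3 - <<'E'
from plan import *
s=monitor.state();print(now(),s['clock'],s['ft_force'],s['torque'],s['joint_pos'].round(1))
cap('wrist','wrist13.png')
E
```

```text
(array([0.4615, 0.1767, 0.1235]), array([0.4615, 0.1358, 0.0647]), np.float64(34.8)) 20.5333 [-0.37547984  1.07399649 -6.48084156] [ 0.06388015  0.04866577 -0.03888349] [  9.   13.1 104.7  -5.3  63.   11.5]
```

View pics/wrist13.png

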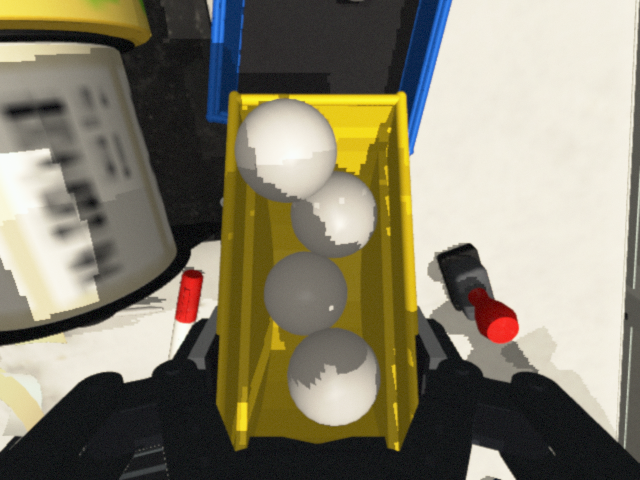

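One ball has gone over, four remain, and a sliver of it shows in the tray at (350,0). On toward 44°.

jog_arm --moves '[0,-0.065,-0.03,-0.08,0,0,0,-0.065,-0.03,-0.08,0,0,0,-0.065,-0.03,-0.08,0,0,0,-0.065,-0.03,-0.08,0,0,0,-0.065,-0.03,-0.08,0,0]'

```text
clock: 21.0
eef_pos: [0.4615, 0.1131, 0.3212]
tcp_rot: [[1.0, -0.0, 0.0], [-0.0, -0.992, -0.126], [0.0, 0.126, -0.992]]
ft_force: [-0.4, -0.6, -5.6]
finger_gap: 0.758
```

jog_arm --moves '[0,-0.065,-0.03,-0.08,0,0,0,-0.065,-0.03,-0.08,0,0,0,-0.065,-0.03,-0.08,0,0,0,-0.065,-0.03,-0.08,0,0,0,-0.065,-0.03,-0.08,0,0]'

```text
clock: 21.42
eef_pos: [0.4615, 0.1216, 0.3237]
tcp_rot: [[1.0, -0.0, -0.0], [-0.0, -0.986, -0.168], [-0.0, 0.168, -0.986]]
ft_force: [0.7, -0.5, -5.6]
finger_gap: 0.755
```

jog_arm --moves '[0,-0.065,-0.03,-0.08,0,0,0,-0.065,-0.03,-0.08,0,0,0,-0.065,-0.03,-0.08,0,0,0,-0.065,-0.03,-0.08,0,0,0,-0.065,-0.03,-0.08,0,0]'

```text
clock: 21.83
eef_pos: [0.4615, 0.1303, 0.3259]
tcp_rot: [[1.0, -0.0, -0.0], [-0.0, -0.978, -0.209], [0.0, 0.209, -0.978]]
ft_force: [0.7, -0.1, -6.0]
finger_gap: 0.756
```

```bash
python3 - <<'E'
from plan import *
s=monitor.state();print(now(),s['clock'],s['ft_force'],s['torque'],s['joint_pos'].round(1))
cap('wrist','wrist14.png');cap('side','side14.png')
a=cv2.imread('pics/wrist14.png');b=cv2.imread('pics/side14.png')
cv2.imwrite('pics/m14.png',np.hstack([cv2.resize(a,(400,300)),cv2.resize(b[150:390,160:480],(400,300))]))
E
```

```text
(array([0.4615, 0.1774, 0.1236]), array([0.4615, 0.1295, 0.0704]), np.float64(42.05)) 21.8333 [ 0.73936051 -0.12797402 -5.9503126 ] [0.19343894 0.0173967  0.02001181] [ 13.1  13.8 102.9 -12.8  66.6  18.6]
```

View pics/m14.png

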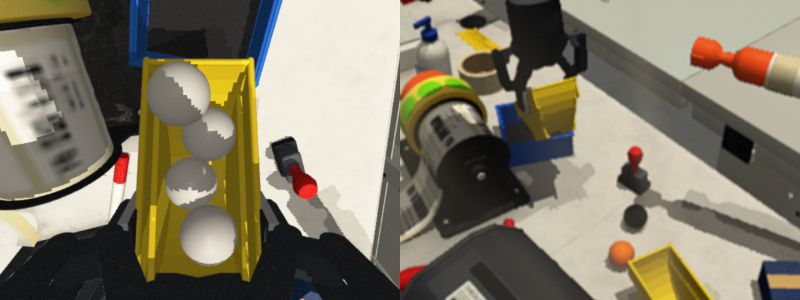

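42°: four balls in the tub, and the tray unmoved at (540,145) in the right pane. Continuing and lowering slightly.

jog_arm --moves '[0,-0.065,0.05,-0.08,0,0,0,-0.065,0.05,-0.08,0,0,0,-0.065,0.05,-0.08,0,0,0,-0.065,0.05,-0.08,0,0,0,-0.065,0.03,-0.08,0,0]'

```text
clock: 22.35
eef_pos: [0.4615, 0.1369, 0.3182]
tcp_rot: [[1.0, -0.0, -0.0], [-0.001, -0.968, -0.25], [-0.0, 0.25, -0.968]]
ft_force: [0.4, 0.2, -5.7]
finger_gap: 0.753
```

jog_arm --moves '[0,-0.03,-0.015,-0.04,0,0,0,-0.03,-0.015,-0.04,0,0,0,0,0,0,0,0,0,0,0,0,0,0,0,0,0,0,0,0]'

```text
clock: 22.77
eef_pos: [0.4615, 0.1384, 0.319]
tcp_rot: [[1.0, -0.0, 0.0], [-0.0, -0.967, -0.257], [0.0, 0.257, -0.967]]
ft_force: [-0.1, 0.4, -4.5]
finger_gap: 0.754
```

```bash
python3 - <<'E'
from plan import *
s=monitor.state();print(now(),s['clock'],s['ft_force'],s['torque'],s['joint_pos'].round(1))
cap('wrist','wrist15.png')
E
```

```text
(array([0.4616, 0.1755, 0.1146]), array([0.4616, 0.125 , 0.0638]), np.float64(44.87)) 22.7667 [-0.14295556  0.37544109 -4.46336534] [ 0.23908737 -0.05014913  0.02886557] [ 14.5  14.8 102.8 -15.7  67.   21.2]
```

View pics/wrist15.png

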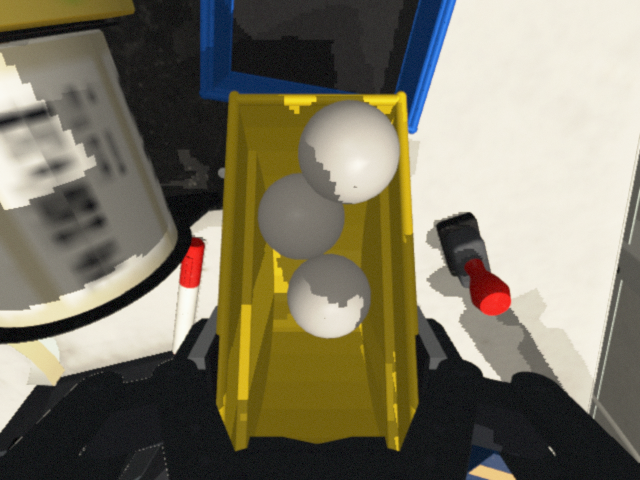

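Two balls have gone and three remain. I'll check the tray from the side before the third.

```bash
python3 - <<'E'
from plan import *
p,P,M,f=cap('side')
q,Q,_,_=cap('scene')
cv2.imwrite('pics/m15.png',np.hstack([cv2.resize(p[180:330,190:390],(400,300),interpolation=2),cv2.resize(q[170:320,220:420],(400,300),interpolation=2)]))
E
```

View pics/m15.png

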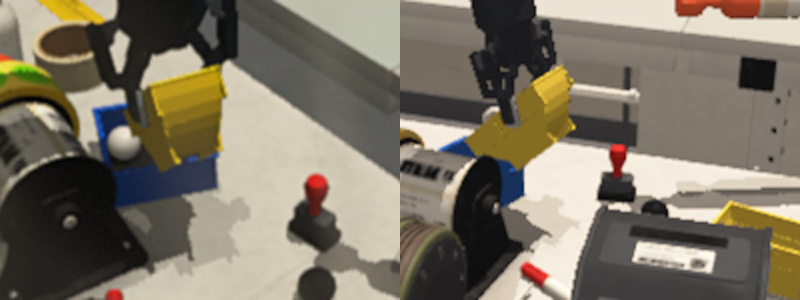

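One ball is visible in the tray at (125,143), the rest of the tray is hidden behind the tub, and none lie on the bench. On toward 55°.

jog_arm --moves '[0,-0.065,-0.03,-0.08,0,0,0,-0.065,-0.03,-0.08,0,0,0,-0.065,-0.03,-0.08,0,0,0,-0.065,-0.03,-0.08,0,0,0,-0.065,-0.03,-0.08,0,0]'

```text
clock: 23.33
eef_pos: [0.4615, 0.1475, 0.3202]
tcp_rot: [[1.0, -0.0, -0.0], [-0.0, -0.955, -0.298], [0.0, 0.298, -0.955]]
ft_force: [1.0, 0.4, -4.0]
finger_gap: 0.759
```

jog_arm --moves '[0,-0.065,-0.03,-0.08,0,0,0,-0.065,-0.03,-0.08,0,0,0,-0.065,-0.03,-0.08,0,0,0,-0.065,-0.03,-0.08,0,0,0,-0.065,-0.03,-0.08,0,0]'

```text
clock: 23.75
eef_pos: [0.4615, 0.1563, 0.3212]
tcp_rot: [[1.0, -0.0, -0.0], [-0.001, -0.941, -0.338], [0.0, 0.338, -0.941]]
ft_force: [-0.3, 0.2, -3.9]
finger_gap: 0.757
```

jog_arm --moves '[0,-0.065,-0.03,-0.08,0,0,0,-0.065,-0.03,-0.08,0,0,0,-0.065,-0.03,-0.08,0,0,0,-0.065,-0.03,-0.08,0,0,0,-0.065,-0.03,-0.08,0,0]'

```text
clock: 24.17
eef_pos: [0.4615, 0.1653, 0.3219]
tcp_rot: [[1.0, -0.0, -0.0], [-0.0, -0.926, -0.377], [0.0, 0.377, -0.926]]
ft_force: [-0.5, -0.4, -4.7]
finger_gap: 0.754
```

```bash
python3 - <<'E'
from plan import *
s=monitor.state();print(now(),s['clock'],s['ft_force'],s['torque'],s['joint_pos'].round(1))
cap('wrist','wrist16.png')
E
```

```text
(array([0.4615, 0.1762, 0.1144]), array([0.4615, 0.1197, 0.0705]), np.float64(52.12)) 24.1667 [-0.48975535 -0.41678095 -4.72793978] [ 0.36375106 -0.01542488  0.06412561] [ 18.4  16.3 100.8 -22.1  71.6  27.1]
```

View pics/wrist16.png

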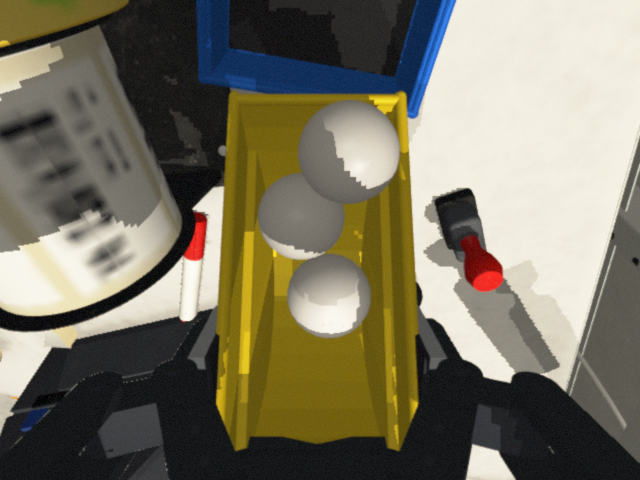

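jog_arm --moves '[0,-0.032,-0.015,-0.04,0,0,0,-0.032,-0.015,-0.04,0,0,0,-0.032,-0.015,-0.04,0,0,0,-0.032,-0.015,-0.04,0,0,0,-0.032,-0.015,-0.04,0,0]'

```text
clock: 24.63
eef_pos: [0.4615, 0.1695, 0.3221]
tcp_rot: [[1.0, -0.001, -0.0], [-0.001, -0.918, -0.396], [0.0, 0.396, -0.918]]
ft_force: [0.4, 0.4, -5.0]
finger_gap: 0.755
```

jog_arm --moves '[0,-0.032,-0.015,-0.04,0,0,0,-0.032,-0.015,-0.04,0,0,0,-0.032,-0.015,-0.04,0,0,0,-0.032,-0.015,-0.04,0,0,0,-0.032,-0.015,-0.04,0,0]'

```text
clock: 25.05
eef_pos: [0.4615, 0.1739, 0.3222]
tcp_rot: [[1.0, -0.001, -0.0], [-0.001, -0.91, -0.415], [0.0, 0.415, -0.91]]
ft_force: [0.4, 0.3, -4.8]
finger_gap: 0.756
```

```bash
python3 - <<'E'
from plan import *
s=monitor.state();print(now(),s['clock'],s['ft_force'])
cap('wrist','wrist17.png')
E
```

```text
(array([0.4615, 0.1763, 0.1144]), array([0.4615, 0.118 , 0.0729]), np.float64(54.5)) 25.05 [ 0.39009873  0.32103825 -4.82910706]
```

View pics/wrist17.png

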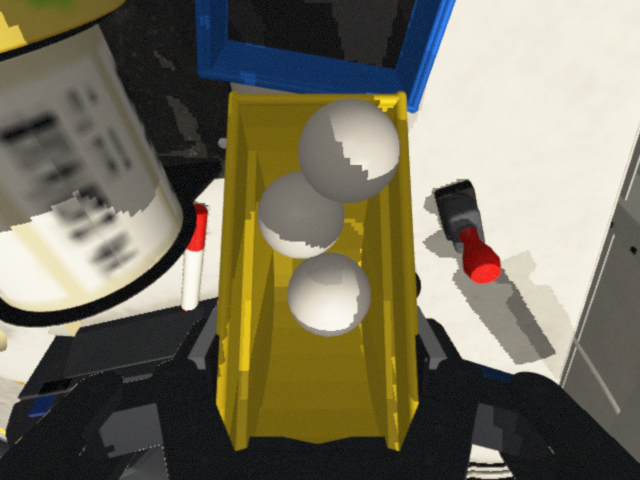

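Still three in the tub at 54.5°. Another small step, then hold.

jog_arm --moves '[0,-0.032,-0.015,-0.04,0,0,0,-0.032,-0.015,-0.04,0,0,0,-0.032,-0.015,-0.04,0,0,0,-0.032,-0.015,-0.04,0,0,0,-0.032,-0.015,-0.04,0,0]'

```text
clock: 25.52
eef_pos: [0.4615, 0.1784, 0.3222]
tcp_rot: [[1.0, -0.0, -0.0], [-0.0, -0.901, -0.434], [0.0, 0.434, -0.901]]
ft_force: [-0.8, -0.4, -4.2]
finger_gap: 0.758
```

jog_arm --moves '[0,0,0,0,0,0,0,0,0,0,0,0,0,0,0,0,0,0,0,0,0,0,0,0,0,0,0,0,0,0]'

```text
clock: 25.93
eef_pos: [0.4615, 0.1783, 0.3223]
tcp_rot: [[1.0, -0.001, 0.0], [-0.001, -0.901, -0.433], [0.0, 0.433, -0.901]]
ft_force: [0.3, 0.3, -3.8]
finger_gap: 0.755
```

```bash
python3 - <<'E'
from plan import *
s=monitor.state();print(now(),s['clock'],s['ft_force'])
cap('wrist','wrist18.png')
E
```

```text
(array([0.4616, 0.1764, 0.1146]), array([0.4616, 0.1172, 0.0742]), np.float64(55.67)) 25.9333 [ 0.29658147  0.26859639 -3.77185217]
```

View pics/wrist18.png

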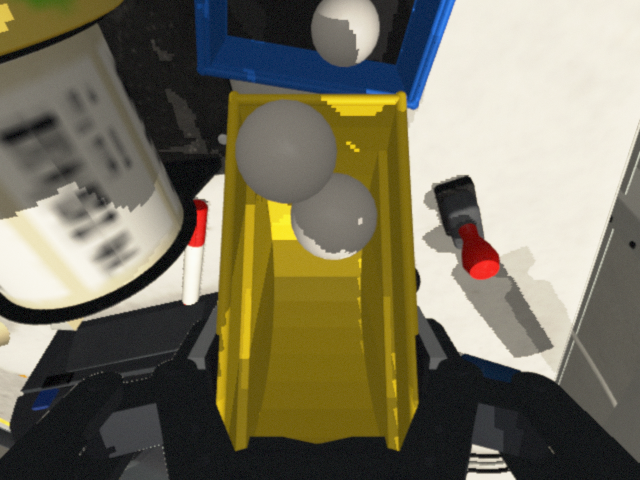

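The third ball is in the tray at (345,30) and two remain in the tub. Tipping back now, raising first.

```bash
python3 - <<'E'
from plan import *
lip([.461,.168,.15,22],25)
E
```

```text
[0.0, 0.02, 0.0, 0.03, 0.0, -0.01, 0.0, 0.08, 0.02, 0.07, 0.0, 0.0, 0.0, 0.11, 0.02, 0.12, 0.0, 0.0, 0.0, 0.15, 0.03, 0.16, 0.0, 0.0, 0.0, 0.19, 0.03, 0.2, 0.0, 0.0]
[0.0, 0.21, 0.04, 0.23, 0.0, 0.0, 0.0, 0.25, 0.04, 0.26, 0.0, 0.0, 0.0, 0.26, 0.05, 0.29, 0.0, 0.0, -0.01, 0.27, 0.05, 0.3, 0.0, 0.0, 0.0, 0.29, 0.04, 0.32, 0.0, 0.0]
[0.0, 0.3, 0.05, 0.32, 0.0, 0.0, 0.0, 0.29, 0.05, 0.34, 0.0, 0.0, 0.0, 0.3, 0.05, 0.33, 0.0, 0.0, 0.0, 0.29, 0.05, 0.34, 0.0, 0.0, 0.0, 0.29, 0.04, 0.33, 0.0, 0.0]
[-0.01, 0.27, 0.05, 0.31, 0.0, 0.0, 0.0, 0.26, 0.04, 0.31, 0.0, 0.0, 0.0, 0.24, 0.03, 0.28, 0.0, 0.0, 0.0, 0.21, 0.04, 0.26, 0.0, 0.0, 0.0, 0.19, 0.02, 0.23, 0.0, 0.0]
[0.0, 0.17, 0.03, 0.2, 0.0, 0.0, 0.0, 0.13, 0.02, 0.16, 0.0, 0.0, 0.0, 0.1, 0.01, 0.12, 0.0, 0.0, 0.0, 0.06, 0.01, 0.08, 0.0, 0.0, 0.0, 0.02, 0.0, 0.02, 0.0, 0.0]
[0.461  0.168  0.1501] [0.461  0.1411 0.0837]
```

jog_arm --moves '[0,0.02,0,0.03,0,0,0,0.08,0.02,0.07,0,0,0,0.11,0.02,0.12,0,0,0,0.15,0.03,0.16,0,0,0,0.19,0.03,0.2,0,0]'

```text
clock: 26.4
eef_pos: [0.4615, 0.1644, 0.3256]
tcp_rot: [[1.0, -0.0, -0.0], [-0.0, -0.927, -0.376], [-0.0, 0.376, -0.927]]
ft_force: [0.1, 0.1, -3.2]
finger_gap: 0.755
```

jog_arm --moves '[0,0.21,0.04,0.23,0,0,0,0.25,0.04,0.26,0,0,0,0.26,0.05,0.29,0,0,0,0.27,0.05,0.3,0,0,0,0.29,0.04,0.32,0,0]'

```text
clock: 26.82
eef_pos: [0.4614, 0.1319, 0.3309]
tcp_rot: [[1.0, -0.001, 0.0], [-0.001, -0.972, -0.236], [0.0, 0.236, -0.972]]
ft_force: [0.1, 0.9, -2.2]
finger_gap: 0.754
```

jog_arm --moves '[0,0.3,0.05,0.32,0,0,0,0.29,0.05,0.34,0,0,0,0.3,0.05,0.33,0,0,0,0.29,0.05,0.34,0,0,0,0.29,0.04,0.33,0,0]'

```text
clock: 27.23
eef_pos: [0.4614, 0.0946, 0.3313]
tcp_rot: [[1.0, -0.001, 0.001], [-0.001, -0.998, -0.064], [0.001, 0.064, -0.998]]
ft_force: [0.7, -0.6, -4.6]
finger_gap: 0.755
```

jog_arm --moves '[-0.01,0.27,0.05,0.31,0,0,0,0.26,0.04,0.31,0,0,0,0.24,0.03,0.28,0,0,0,0.21,0.04,0.26,0,0,0,0.19,0.02,0.23,0,0]'

```text
clock: 27.65
eef_pos: [0.4611, 0.0653, 0.3271]
tcp_rot: [[1.0, -0.001, 0.001], [-0.001, -0.997, 0.081], [0.001, -0.081, -0.997]]
ft_force: [-0.3, -0.4, -3.3]
finger_gap: 0.757
```

jog_arm --moves '[0,0.17,0.03,0.2,0,0,0,0.13,0.02,0.16,0,0,0,0.1,0.01,0.12,0,0,0,0.06,0.01,0.08,0,0,0,0.02,0,0.02,0,0]'

```text
clock: 28.07
eef_pos: [0.4612, 0.0542, 0.3239]
tcp_rot: [[1.0, -0.001, 0.0], [-0.001, -0.99, 0.139], [0.0, -0.139, -0.99]]
ft_force: [0.2, 0.2, -3.6]
finger_gap: 0.757
```

```bash
python3 - <<'E'
from plan import *
s=monitor.state();print(now(),s['clock'],s['ft_force'],s['joint_pos'].round(1))
lip([.458,.123,.118,0],20)
cap('wrist','wrist19.png')
E
```

```text
(array([0.4613, 0.1679, 0.15  ]), array([0.4612, 0.1411, 0.0836]), np.float64(21.99)) 28.0667 [ 0.16288225  0.17016667 -3.62567602] [  1.   11.4 106.1   9.   62.7  -3.2]
[0.0, 0.03, 0.02, 0.03, 0.0, -0.01, 0.0, 0.1, 0.05, 0.07, 0.0, 0.0, 0.0, 0.16, 0.07, 0.12, 0.0, 0.0, -0.01, 0.21, 0.11, 0.16, 0.0, 0.0, -0.01, 0.26, 0.12, 0.19, 0.0, 0.0]
[0.0, 0.29, 0.13, 0.22, 0.0, 0.0, -0.01, 0.32, 0.15, 0.24, 0.0, 0.0, -0.01, 0.35, 0.16, 0.26, 0.0, 0.0, -0.01, 0.36, 0.15, 0.27, 0.0, 0.0, -0.01, 0.37, 0.16, 0.27, 0.0, 0.0]
[-0.01, 0.37, 0.15, 0.28, 0.0, 0.0, -0.01, 0.37, 0.14, 0.26, 0.0, 0.0, -0.01, 0.35, 0.14, 0.26, 0.0, 0.0, -0.01, 0.33, 0.12, 0.24, 0.0, 0.0, -0.01, 0.3, 0.1, 0.22, 0.0, 0.0]
[-0.01, 0.27, 0.09, 0.19, 0.0, 0.0, 0.0, 0.22, 0.08, 0.16, 0.0, 0.0, -0.01, 0.16, 0.05, 0.12, 0.0, 0.0, 0.0, 0.11, 0.03, 0.08, 0.0, 0.0, 0.0, 0.03, 0.02, 0.02, 0.0, 0.0]
[0.4579 0.1231 0.1179] [0.458  0.1231 0.0463]
```

View pics/wrist19.png

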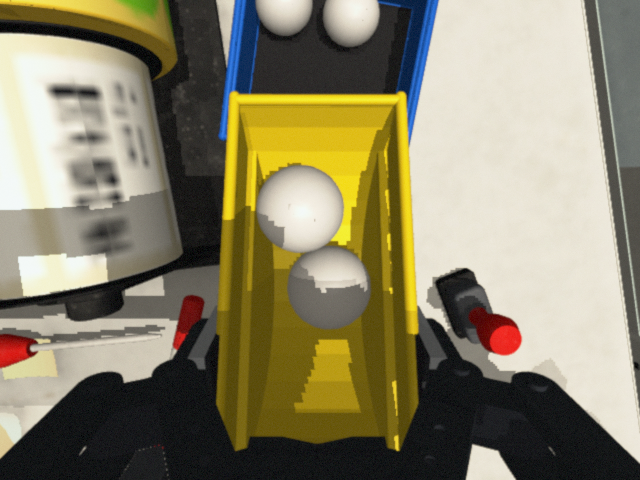

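Two balls are in the tub at (300,208) and (328,287), and balls show in the tray at (285,8) and (350,15). Returning to level above the bench spot.

jog_arm --moves '[0,0.03,0.02,0.03,0,0,0,0.1,0.05,0.07,0,0,0,0.16,0.07,0.12,0,0,-0.01,0.21,0.11,0.16,0,0,-0.01,0.26,0.12,0.19,0,0]'

```text
clock: 28.53
eef_pos: [0.4607, 0.0369, 0.3115]
tcp_rot: [[1.0, -0.0, 0.0], [-0.0, -0.98, 0.199], [0.0, -0.199, -0.98]]
ft_force: [-0.4, 0.0, -3.8]
finger_gap: 0.759
```

jog_arm --moves '[0,0.29,0.13,0.22,0,0,-0.01,0.32,0.15,0.24,0,0,-0.01,0.35,0.16,0.26,0,0,-0.01,0.36,0.15,0.27,0,0,-0.01,0.37,0.16,0.27,0,0]'

```text
clock: 28.95
eef_pos: [0.4596, 0.0002, 0.2826]
tcp_rot: [[1.0, -0.001, 0.001], [-0.001, -0.945, 0.327], [0.001, -0.327, -0.945]]
ft_force: [0.4, 0.2, -4.2]
finger_gap: 0.755
```

jog_arm --moves '[-0.01,0.37,0.15,0.28,0,0,-0.01,0.37,0.14,0.26,0,0,-0.01,0.35,0.14,0.26,0,0,-0.01,0.33,0.12,0.24,0,0,-0.01,0.3,0.1,0.22,0,0]'

```text
clock: 29.37
eef_pos: [0.4583, -0.0336, 0.2513]
tcp_rot: [[1.0, -0.001, 0.001], [-0.001, -0.894, 0.448], [0.0, -0.448, -0.894]]
ft_force: [-0.1, -0.1, -2.3]
finger_gap: 0.755
```

jog_arm --moves '[-0.01,0.27,0.09,0.19,0,0,0,0.22,0.08,0.16,0,0,-0.01,0.16,0.05,0.12,0,0,0,0.11,0.03,0.08,0,0,0,0.03,0.02,0.02,0,0]'

```text
clock: 29.78
eef_pos: [0.4579, -0.0475, 0.2365]
tcp_rot: [[1.0, -0.001, 0.0], [-0.001, -0.866, 0.5], [-0.0, -0.5, -0.866]]
ft_force: [-0.1, -0.0, -3.1]
finger_gap: 0.754
```

jog_arm --moves '[0,0,0,0,0,0,0,0,0,0,0,0,0,0,0,0,0,0,0,0,0,0,0,0,0,0,0,0,0,0]'

```text
clock: 30.2
eef_pos: [0.4579, -0.047, 0.2369]
tcp_rot: [[1.0, -0.0, 0.0], [-0.0, -0.867, 0.499], [0.0, -0.499, -0.867]]
ft_force: [-0.1, -0.2, -4.5]
finger_gap: 0.756
```

```bash
python3 - <<'E'
from plan import *
s=monitor.state();print(now(),s['clock'],s['ft_force'],s['joint_pos'].round(1))
p,P,M,f=cap('wrist','wrist20.png')
hsv=cv2.cvtColor(p,cv2.COLOR_BGR2HSV)
Y=(abs(hsv[...,0].astype(int)-26)<8)&(hsv[...,1]>110)&np.isfinite(P[...,0])
q=P[Y]
for y in (.02,.04,.06,.08,.1,.118):
    t=q[abs(q[:,1]-y)<.004]; print(y,len(t),np.percentile(t[:,2],97).round(4))
lip([.458,.123,.0745,0],10)
E
```

```text
(array([0.458 , 0.1233, 0.118 ]), array([0.458 , 0.1232, 0.0464]), np.float64(0.07)) 30.2 [-0.14025339 -0.16423715 -4.48838712] [-14.7  20.5 109.7  33.   62.5 -33.6]
0.02 2872 0.1192
0.04 2498 0.1189
0.06 2485 0.119
0.08 2188 0.1188
0.1 3780 0.1186
0.118 7633 0.1187
[0.0, 0.02, 0.04, 0.0, 0.0, 0.0, 0.0, 0.07, 0.12, 0.0, 0.0, 0.0, 0.0, 0.1, 0.16, 0.0, 0.0, 0.0, 0.0, 0.12, 0.21, 0.0, 0.0, 0.0, 0.0, 0.13, 0.22, 0.01, 0.0, 0.0]
[0.0, 0.13, 0.22, 0.0, 0.0, 0.0, 0.0, 0.13, 0.21, 0.0, 0.0, 0.0, 0.0, 0.1, 0.17, 0.0, 0.0, 0.0, 0.0, 0.06, 0.11, 0.0, 0.0, 0.0, 0.0, 0.03, 0.04, 0.0, 0.0, 0.0]
[0.458  0.1229 0.0745] [0.458  0.1229 0.0029]
```

View pics/wrist20.png

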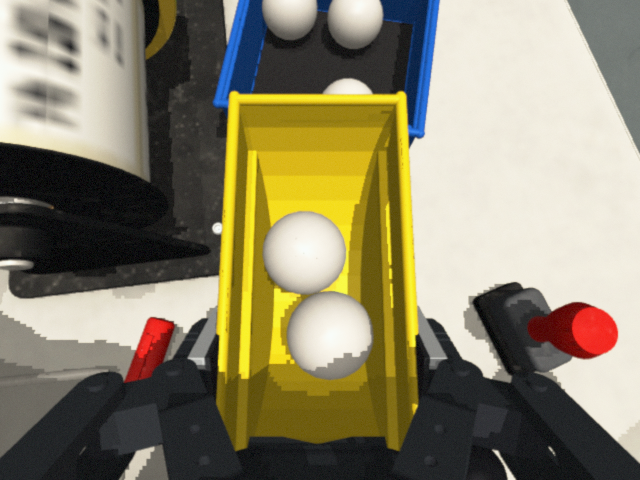

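Three balls are in the tray at (290,12), (355,20) and (348,88), two are in the tub, and the tub is level. Lowering.

jog_arm --moves '[0,0.02,0.04,0,0,0,0,0.07,0.12,0,0,0,0,0.1,0.16,0,0,0,0,0.12,0.21,0,0,0,0,0.13,0.22,0,0,0]'

```text
clock: 30.67
eef_pos: [0.4578, -0.0473, 0.2143]
tcp_rot: [[1.0, -0.0, 0.0], [-0.0, -0.867, 0.499], [-0.0, -0.499, -0.867]]
ft_force: [0.1, -1.0, -2.8]
finger_gap: 0.755
```

jog_arm --moves '[0,0.13,0.22,0,0,0,0,0.13,0.21,0,0,0,0,0.1,0.17,0,0,0,0,0.06,0.11,0,0,0,0,0.03,0.04,0,0,0]'

```text
clock: 31.08
eef_pos: [0.4578, -0.0477, 0.1925]
tcp_rot: [[1.0, -0.001, -0.0], [-0.0, -0.866, 0.499], [-0.001, -0.499, -0.866]]
ft_force: [-0.5, -0.2, -3.7]
finger_gap: 0.756
```

jog_arm --moves '[0,0.02,0.03,0,0,0,0,0.02,0.03,0,0,0,0,0.01,0.02,0,0,0,0,0,0,0,0,0,0,0,0,0,0,0]'

```text
clock: 31.5
eef_pos: [0.4579, -0.0478, 0.1909]
tcp_rot: [[1.0, -0.0, 0.0], [-0.0, -0.867, 0.499], [0.0, -0.499, -0.867]]
ft_force: [0.5, -0.2, -4.1]
finger_gap: 0.755
```

```bash
python3 - <<'E'
from plan import *
s=monitor.state();print(now(),s['clock'],s['ft_force'],s['torque'])
E
```

```text
(array([0.458 , 0.1225, 0.072 ]), array([4.580e-01, 1.225e-01, 4.000e-04]), np.float64(0.06)) 31.5 [ 0.51345784 -0.2259934  -4.11413706] [-0.61354854  0.01294383  0.00538823]
```

jog_arm --moves '[0,0.02,0.03,0,0,0,0,0,0,0,0,0,0,0,0,0,0,0,0,0,0,0,0,0,0,0,0,0,0,0]'

```text
clock: 31.92
eef_pos: [0.458, -0.048, 0.1904]
tcp_rot: [[1.0, -0.0, 0.001], [-0.0, -0.866, 0.499], [0.001, -0.499, -0.866]]
ft_force: [-2.5, -2.3, 5.8]
finger_gap: 0.759
```

jog_arm --moves '[0,0.015,0.025,0,0,0,0,0,0,0,0,0,0,0,0,0,0,0,0,0,0,0,0,0,0,0,0,0,0,0]'

```text
clock: 32.33
eef_pos: [0.458, -0.0481, 0.1903]
tcp_rot: [[1.0, 0.0, 0.001], [-0.0, -0.866, 0.5], [0.001, -0.5, -0.866]]
ft_force: [-7.6, -4.0, 18.4]
finger_gap: 0.754
```

It's on the bench. I'll ease the pressure, open, and withdraw along the tool axis.

jog_arm --moves '[0,-0.015,-0.025,0,0,0,0,0,0,0,0,0,0,0,0,0,0,0,0,0,0,0,0,0,0,0,0,0,0,0]'

```text
clock: 32.75
eef_pos: [0.458, -0.048, 0.1904]
tcp_rot: [[1.0, -0.0, 0.001], [-0.001, -0.866, 0.499], [0.001, -0.499, -0.866]]
ft_force: [-4.1, -3.2, 8.9]
finger_gap: 0.754
```

jog_arm --moves '[0,0,0,0,0,0,0,0,0,0,0,0,0,0,0,0,0,0,0,0,0,0,0,0,0,0,0,0,0,0]' --gripper 1

```text
clock: 33.17
eef_pos: [0.4579, -0.0479, 0.1899]
tcp_rot: [[1.0, -0.0, 0.0], [-0.001, -0.867, 0.499], [-0.0, -0.499, -0.867]]
ft_force: [0.6, -0.3, 0.6]
finger_gap: 0.997
```

jog_arm --moves '[0,0,0,0,0,0,0,0,-0.1,0,0,0,0,0,-0.3,0,0,0,0,0,-0.6,0,0,0,0,0,-0.8,0,0,0]'

```text
clock: 33.58
eef_pos: [0.4576, -0.0705, 0.2291]
tcp_rot: [[1.0, -0.001, -0.002], [0.0, -0.866, 0.499], [-0.002, -0.499, -0.866]]
ft_force: [0.2, 0.6, 0.8]
finger_gap: 0.999
```

jog_arm --moves '[0,0,-0.8,0,0,0,0,0,-0.8,0,0,0,0,0,-0.8,0,0,0,0,0,-0.5,0,0,0,0,0,0,0,0,0]'

```text
clock: 34.0
eef_pos: [0.4581, -0.1077, 0.2943]
tcp_rot: [[1.0, 0.0, 0.004], [-0.002, -0.867, 0.498], [0.004, -0.498, -0.867]]
ft_force: [0.6, 0.5, -0.1]
finger_gap: 0.997
```

jog_arm --moves '[0,0,-0.3,0,0,0,0,0,-0.8,0,0,0,0,0,-0.8,0,0,0,0,0,-0.5,0,0,0,0,0,0,0,0,0]'

```text
clock: 34.42
eef_pos: [0.458, -0.1372, 0.3452]
tcp_rot: [[1.0, 0.0, 0.002], [-0.001, -0.867, 0.498], [0.002, -0.498, -0.867]]
ft_force: [-0.2, 0.1, -0.1]
finger_gap: 1.005
```

```bash
python3 - <<'E'
from plan import *
s=monitor.state();print(pose()[0],s['clock'],s['ft_force'],s['finger_gap'])
p,P,M,f=cap('wrist','wrist21.png')
hsv=cv2.cvtColor(p,cv2.COLOR_BGR2HSV)
Y=(abs(hsv[...,0].astype(int)-26)<8)&(hsv[...,1]>110)&np.isfinite(P[...,0])
q=P[Y];q=q[(q[:,1]>-.06)&(q[:,1]<.16)&(q[:,0]>.38)&(q[:,0]<.53)]
t=q[(q[:,2]>.064)&(q[:,2]<.078)];print(len(t),np.median(t[:,2]),cv2.minAreaRect((t[:,:2]*1000).astype(np.float32)))
p,P,M,f=cap('side','side21.png')
E
```

```text
[ 0.45801376 -0.13716326  0.34523372] 34.4167 [-0.23019238  0.06595465 -0.13703825] 1.0047512087827994
3090 0.07154421293681953 ((457.86553955078125, 47.66486358642578), (150.70327758789062, 67.83350372314453), 89.88053131103516)
```

View pics/wrist21.png

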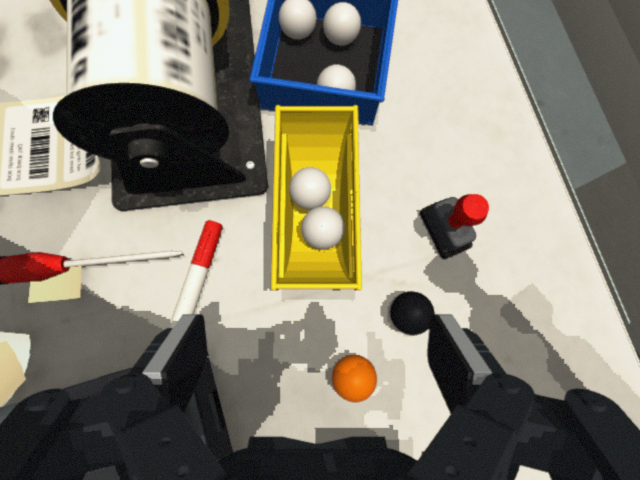

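View pics/side21.png

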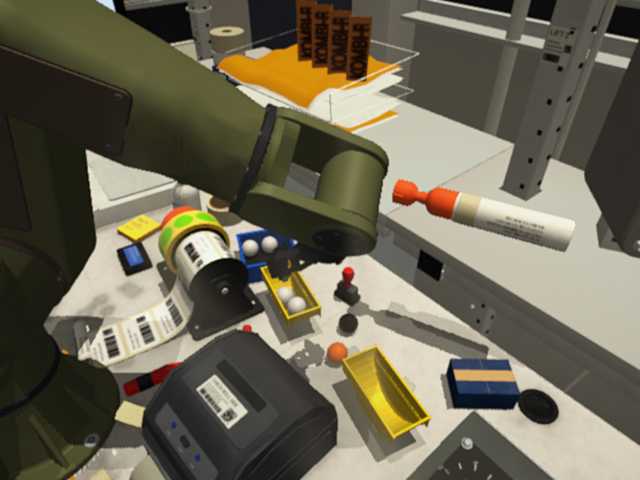

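The tub is upright at (0.458,0.048) with two balls, three balls are in the tray, the bystanders and empty tub are in place, and the arm is clear. I'll let it rest a moment and hand in.

jog_arm --moves '[0,0,0,0,0,0,0,0,0,0,0,0,0,0,0,0,0,0,0,0,0,0,0,0,0,0,0,0,0,0]'

```text
clock: 34.93
eef_pos: [0.4579, -0.1363, 0.3434]
tcp_rot: [[1.0, -0.0, -0.0], [-0.0, -0.866, 0.499], [-0.0, -0.499, -0.866]]
ft_force: [-0.5, 0.0, 0.1]
finger_gap: 0.998
```

```bash
python3 - <<'E'
from h import *
print(monitor.state()['clock'],ticket.close_job())
E
```

```text
the job is handed in; nothing more can be done
34.9333 None
```

The job is done and handed in at 34.9 s: three balls are in the blue tray and two are still in the yellow tub, which stands upright on the bench.

- **Lift:** I took the full tub straight up by its grip band. The empty tub stayed where it was.
- **Stand and regrip:** I set the full tub on the clear spot and let go. I then took it again with the gripper leaning 30°.
- **Pour:** I tipped it slowly endways over the tray. The balls dropped one at a time, each gone by about 35°, 45° and 56° of tilt.
- **Set back:** I levelled the tub, stood it on the bench and withdrew.

**Last checks:** The wrist picture shows three balls in the tray and two in the tub. The tub stands level at about (0.458, 0.048) with its rim at 71.5 mm. The empty tub, tray, stamp and carton look unmoved in the side view, and the gripper was open and clear with about zero force. I had no clear view of the tape roll at the end. The highest contact force I read was about 20 N, when setting the tub down after the pour. None of the checks I made failed or disagreed.

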